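# Invert a rinsed sauce bottle onto the drying peg

## Task

The rinsed yellow sauce bottle lies in the wire draining cradle. Turn it mouth down over the drying rack's tall peg, which may stand anywhere along its slot, and once the mouth rests on the peg's blue sliding collar, push the bottle gently straight down until the stiff collar is fully home; let go and leave the bottle standing there upside down. Do not push the collar down before the bottle is over the peg, do not slam the bottle onto the rack, and leave the beaker, the jar and the tub where they are.

Things in the scene. Friction and masses are not known exactly. Their poses are not given: they have to be found in the camera images.
- bottle: Yellow plastic bottle, no cap, 150 mm long, about 120 g. Origin at the centre of its closed bottom; z runs to the open mouth. Round body 58 mm across from 0 to 105 mm, cone to 125 mm, neck 40 mm outside, 34 mm inside to 150 mm. Walls 3 mm. It starts lying in the cradle, mouth away from the robot and 20 degrees down.
- bottle_mouth (a point): Centre of the bottle's open mouth, 150 mm from the bottom along the bottle's z axis; axes as the bottle's.
- cradle: Fixed steel wire cradle on a plate 180 x 90 x 8 mm; origin at the centre of the underside, x along the bottle. Two 8 mm rods, 36 mm apart, carry the bottle from below, 20 degrees down towards +x, to a low cross bar before its mouth. The bottle's axis lies 88 mm above the table at mid length (114 at the bottom end, 62 at the mouth). It lifts out upwards.
- rack: Fixed white rack; origin under the middle of the tall peg's slot, z up. Plate 12 mm thick, x -70 to +180, y +-80 mm, side edges 20 mm high. Grey peg 29 mm thick up to 95 mm above the table, tapering to a 12 mm tip at 116 mm; it stands at x = 0, anywhere within y = +-20 mm (not told: look or feel), and slides along y if pushed (2.5 N). A short peg at x = 115 mm holds the beaker.
- collar (a joint): Travel of the blue ring on the tall peg, sliding down it (58 mm across, 10 mm thick): 0 is fully raised, its top 41 mm above the table; 0.018 m is fully home, its top 23 mm above the table. It starts near the raised end, slides stiffly (about 7 N) and stays where it is left.
- beaker: Bystander: steel beaker upside down on the rack's short peg, 90 mm tall, 72 mm across at its rim (below). Origin at the centre of its bottom, which is now on top, 102 mm above the table.
- spice_jar: Bystander: brown spice jar with a white lid, 68 mm across, 100 mm tall; origin at the centre of its underside.
- tub: Bystander: open green tub 120 x 90 x 70 mm; origin at the centre of its underside.

How it is judged:
By the outcome, as a careful person would: the job done as asked, in the order asked, and still so for the second after the job is handed in, with the robot touching nothing.
It also fails if it takes over 51 s, if anything falls off the work surface, if the arm or the gripper's body presses on something with over 40 N, if the wrist force passes 120 N, or if a joint passes its speed limit or range.

## Robot

A 6-joint arm with a two-finger parallel gripper is mounted at the origin on the work surface. World frame = base frame: x ahead of the robot, y to its left, z up, the work surface at z = 0. Lengths are in m, angles in rad, forces in N, time in s.
With the tool pointing down it reaches from about 0.425 to 0.95 m from the base axis. Payload 3.5 kg.
Tool frame: the origin (TCP) lies midway between the tips of the shut fingers; the grasp point (between the pads) lies 19 mm behind it; z points along the fingers, y is the line along which they close (so a half turn about z gives the same grasp; the last joint's range is limited). The gripper opens to 85 mm and grips with 20 to 120 N. Pads are 22 mm wide; open, the fingers measure 114 mm over their backs; the gripper's body (76 mm by 85 mm) begins 54 mm behind the grasp point. The pads swing forward as they close: fully open they stand 13 mm farther back than shut.
Start: joints at [1.137, 0.286, 1.577, -0, 1.279, -0.15], TCP at [0.189, 0.648, 0.231] pointing down, gripper open.
Joint ranges: [-2.77, 2.77], [-0.9, 2.22], [0.21, 2.48], [-1.53, 4.67], [0.24, 2.81], [-2.84, 2.84]. Speed limits (rad/s): [2.79, 2.79, 3.14, 3.14, 3.14, 3.14].

## Interface

Orientations are given as a unit quaternion [x, y, z, w].
In Python, from plant import ctrl gives the robot as it stands.
- The arm moves only by the tool move_arm, never from a script. Its argument "plan" is a list of rows, each an object of numbers: "x", "y", "z": the shift along the tool's x, y, z in m; "yaw": the turn about the tool's z in rad; "fingers": the closure, from 0 (fully open) to 1 (shut). In form: [{"x": .., "y": .., "z": .., "yaw": .., "fingers": ..}, ...]. A call has 1 to 5 rows; each row is the pose to reach, as a shift and turn from the pose commanded when the call began, along the tool's axes at that moment; what a row does not reach only later rows make up. A row lasts 1/10 s, in which the tool goes at most 50 mm and 8.59 degrees, less where a joint would pass 70% of its speed; a pose out of reach is approached as far as the arm can. A call with a gripper value outside its range is refused whole. The fingers move at their own pace and stop on an object; "force" is the grip in N (left out, the last holds). Time passes only in rows, so rows that repeat a pose let the fingers close. It gives the time, the measured TCP pose, the force, the opening and the grip force at its end, in the units of the state.
- ctrl.get_state(): the state, without advancing time (a new reading comes with each control period).
- ctrl.read_camera(name): name is "scene" or "side" or "wrist"; returns the picture (420x560x3 uint8, red, green, blue); there is no depth.
- ctrl.camera_model(name): a dict with "intrinsics" (3x3 intrinsics, pixels), "cam_to_world" (4x4, takes a point from camera to world coordinates); the wrist camera has in their place "tool_from_camera" (4x4, takes a point from camera to tool coordinates, whose origin is the TCP and whose axes are the flange's). Camera axes: x right, y up, looking along -z (the intrinsics and any distortion apply to the point x, -y, -z); pixel columns grow to the right and rows downward; lengths in m; the calibration is good to about 2 mm. The wrist camera is an equidistant fisheye: a pixel r from the principal point sees the ray r / f radians off the axis. A picture is of the moment at which its call begins: read the wrist's pose just before it. camera_model takes no time and is no camera call.
- ctrl.sign_off(): hands the job in; it is judged then, once.
The state is a dict: "time": time; "qpos": joint angles; "dq": joint speeds; "joint_efforts": joint torques, N m; "eef_pos": TCP position; "tcp_rot": TCP orientation; "contact_force": force on the tool from outside, world axes, zero at the start; "wrist_torque": the same for the moment, N m; "opening": opening from 0.0 (shut) to 1.0 (fully open); "finger_force": force on a finger pad.
Only numpy, scipy, OpenCV 4.12 (cv2) and the standard library are available. Lean on these libraries where they do the work, as an engineer would, in place of code of your own. Each camera call takes 0.05 s, during which the arm holds its last target. There are 200 camera calls.

## Working session

There is one attempt and no reset: what is moved stays moved. The work goes in short steps, Python scripts to look and compute and a tool call to move; the robot and the scene stay as the last step left them, time stands still between calls to the robot, and variables do not carry over. Pictures are saved under pics/ and viewed, at most 10 in all, crops included, and the job is handed in when it is done.

Besides the shell and the picture viewer there is one more tool, called after "Emit:" as name(argument=value, ...) on one line, values as JSON. move_arm: Moves the arm, as the interface text tells. Its arguments: {"type":"object","properties":{"plan":{"type":"array"},"force":{"type":"number"}},"required":["plan"]}

```bash
mkdir -p pics; ls; python3 - <<'E'
from plant import ctrl
import cv2,numpy as np
np.set_printoptions(precision=4,suppress=True)
s=ctrl.get_state(); print({k:np.round(v,4) for k,v in s.items()})
for n in ["scene","side","wrist"]:
    im=ctrl.read_camera(n); cv2.imwrite(f"pics/{n}0.png",im[:,:,::-1]); print(n,ctrl.camera_model(n))
a=cv2.imread("pics/scene0.png");b=cv2.imread("pics/side0.png")
E
```

```text
pics
{'time': np.float64(0.0), 'qpos': array([ 1.137 ,  0.2872,  1.5782, -0.    ,  1.2786, -0.15  ]), 'dq': array([ 0.0002, -0.    ,  0.0004,  0.0001,  0.0024, -0.0001]), 'joint_efforts': array([ -0.0001, -40.5959, -29.2641,  -0.0001,   0.0056,  -0.    ]), 'eef_pos': array([0.1887, 0.6474, 0.2299]), 'tcp_rot': array([ 0.1414,  0.99  , -0.0012, -0.0003]), 'contact_force': array([ 0.4182,  0.8459, -0.4822]), 'wrist_torque': array([ 0.0051,  0.0044, -0.0306]), 'finger_force': np.float64(0.0), 'opening': np.float64(1.0043)}
scene {'intrinsics': array([[538.0988,   0.    , 280.0059],
       [  0.    , 538.0988, 213.7172],
       [  0.    ,   0.    ,   1.    ]]), 'cam_to_world': array([[-0.3964, -0.5323,  0.748 ,  1.7531],
       [ 0.9178, -0.2085,  0.338 ,  0.5831],
       [-0.0239,  0.8205,  0.5712,  0.9359],
       [ 0.    ,  0.    ,  0.    ,  1.    ]])}
side {'intrinsics': array([[540.5605,   0.    , 277.9629],
       [  0.    , 540.5605, 205.4183],
       [  0.    ,   0.    ,   1.    ]]), 'cam_to_world': array([[-0.9909,  0.0786, -0.1096,  0.5021],
       [-0.1344, -0.6476,  0.7501,  0.9796],
       [-0.012 ,  0.7579,  0.6522,  0.8501],
       [ 0.    ,  0.    ,  0.    ,  1.    ]])}
wrist {'intrinsics': array([[325.1923,   0.    , 277.4205],
       [  0.    , 325.1923, 210.4283],
       [  0.    ,   0.    ,   1.    ]]), 'tool_from_camera': array([[ 0.0001,  0.9457,  0.3249,  0.0842],
       [ 1.    , -0.0002,  0.0002,  0.0009],
       [ 0.0002,  0.3249, -0.9457, -0.1425],
       [ 0.    ,  0.    ,  0.    ,  1.    ]])}
```

View pics/scene0.png

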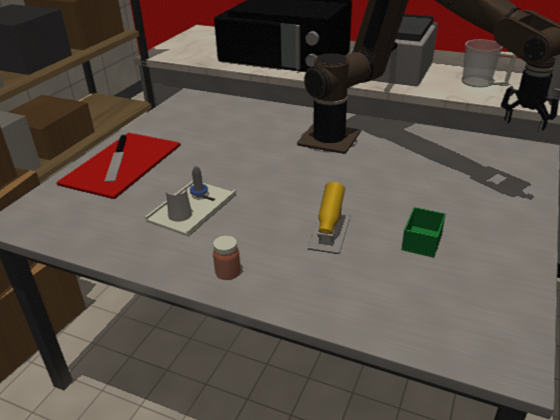

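View pics/side0.png

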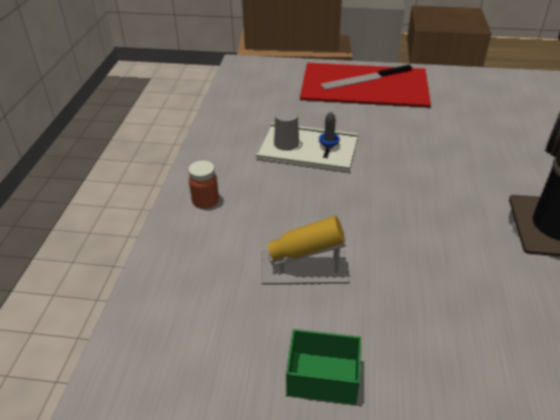

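The scene view shows the bottle at about (330,208), the tub at (424,231) and the jar at (227,258). The rack is at about (192,205), with the peg at (197,180), its blue collar at (198,190) and the beaker at (179,205). The side view shows the bottle at (306,240) with its closed end at right (340,230), the peg at (330,125) and the collar at (329,140).

```bash
cat >h.py <<'E'
import numpy as np,cv2
from plant import ctrl
np.set_printoptions(precision=4,suppress=True)
def ray(n,uv):
    m=ctrl.camera_model(n);K=m["intrinsics"];T=m["cam_to_world"]
    d=T[:3,:3]@np.array([(uv[0]-K[0,2])/K[0,0],-(uv[1]-K[1,2])/K[1,1],-1])
    return T[:3,3],d/np.linalg.norm(d)
def onplane(n,uv,z):
    o,d=ray(n,uv); return o+d*(z-o[2])/d[2]
def wray(uv,s):
    from scipy.spatial.transform import Rotation as R
    m=ctrl.camera_model("wrist");K=m["intrinsics"];T=m["tool_from_camera"]
    v=np.array([uv[0]-K[0,2],uv[1]-K[1,2]]);r=np.hypot(*v)+1e-9;t=r/K[0,0]
    d=np.array([v[0]/r*np.sin(t),-v[1]/r*np.sin(t),-np.cos(t)])
    Q=R.from_quat(s["tcp_rot"]).as_matrix()
    return np.array(s["eef_pos"])+Q@T[:3,3],Q@T[:3,:3]@d
def meet(*rays):
    A=0;b=0
    for o,d in rays:
        P=np.eye(3)-np.outer(d,d);A=A+P;b=b+P@o
    x=np.linalg.solve(A,b); return x,[np.linalg.norm((np.eye(3)-np.outer(d,d))@(x-o)) for o,d in rays]
def blob(im,lo,hi):
    m=cv2.inRange(cv2.cvtColor(im,cv2.COLOR_BGR2HSV),lo,hi)
    c=max(cv2.findContours(m,cv2.RETR_EXTERNAL,cv2.CHAIN_APPROX_NONE)[0],key=cv2.contourArea)
    return c[:,0,:].astype(float),m
Y=((18,120,70),(32,255,255));B=((105,120,40),(130,255,255))
def axis(c):  # centroid, direction, extents
    m=cv2.moments(c.astype(np.float32).reshape(-1,1,2));g=np.array([m["m10"],m["m01"]])/m["m00"]
    th=.5*np.arctan2(2*m["mu11"],m["mu20"]-m["mu02"]);a=np.array([np.cos(th),np.sin(th)])
    t=(c-g)@a;n=(c-g)@[-a[1],a[0]]; return g,a,t.min(),t.max(),n.min(),n.max()
E
python3 - <<'E'
from h import *
N={}
for n in ["scene","side"]:
    im=cv2.imread(f"pics/{n}0.png")
    c,_=blob(im,*Y);g,a,t0,t1,n0,n1=axis(c)
    print(n,"bottle",g,a,t0,t1,n0,n1)
    N[n]=(g,a,t0,t1)
    c,_=blob(im,*B);print("collar",axis(c)[0],c.min(0),c.max(0), onplane(n,(c.min(0)+c.max(0))/2,.036))
    crop=dict(scene=(140,150,220,100),side=(250,90,120,100))[n]
# axis from 2 planes
pl=[]
for n in N:
    g,a,_,_=N[n];o,d1=ray(n,g);_,d2=ray(n,g+20*a);nn=np.cross(d1,d2);nn/=np.linalg.norm(nn);pl.append((nn,nn@o))
d=np.cross(pl[0][0],pl[1][0]);d/=np.linalg.norm(d)
p=np.linalg.lstsq(np.array([pl[0][0],pl[1][0],d]),np.array([pl[0][1],pl[1][1],d@[.6,.3,.08]]),rcond=None)[0]
print("axis",p,d,"tilt",np.degrees(np.arcsin(d[2])),"az",np.degrees(np.arctan2(d[1],d[0])))
for n in N:
    g,a,t0,t1=N[n]
    for t in(t0,t1):
        o,e=ray(n,g+t*a)
        # closest point on axis
        w=np.cross(d,e);s=np.dot(np.cross(o-p,e),w)/(w@w);print(n,t,p+s*d)
    
A=cv2.resize(cv2.imread("pics/scene0.png")[155:235,140:245],None,fx=5,fy=5,interpolation=2)[:, :525]
Bc=cv2.resize(cv2.imread("pics/side0.png")[100:180,250:365],None,fx=5,fy=5,interpolation=2)
cv2.imwrite("pics/c.png",cv2.resize(np.hstack([A,Bc]),None,fx=.72,fy=.72))
E
```

```text
scene bottle [330.4995 206.2552] [ 0.2167 -0.9762] -26.974754365322855 25.087504617853504 -9.872102969492051 9.976553663368676
collar [198.5604 189.7681] [190. 185.] [206. 192.] [ 0.5411 -0.2463  0.036 ]
side bottle [307.6497 239.0384] [ 0.9507 -0.3101] -40.45363939359069 35.14956287500773 -14.039964409424632 14.109802765510405
collar [328.5165 140.7079] [320. 134.] [338. 146.] [ 0.5392 -0.2397  0.036 ]
axis [0.607  0.2058 0.0656] [-0.9058 -0.129   0.4036] tilt 23.800494649751833 az -171.89542845385557
scene -26.974754365322855 [0.6351 0.2098 0.0531]
scene 25.087504617853504 [0.4804 0.1878 0.122 ]
side -40.45363939359069 [0.6344 0.2097 0.0534]
side 35.14956287500773 [0.4921 0.1895 0.1168]
```

View pics/c.png

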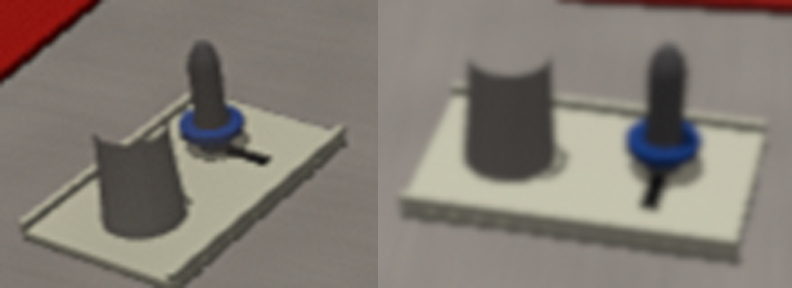

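The crop shows the rack slot as a dark line running from the peg toward the viewer in both views, so the peg stands at the robot-right (-y) end. The peg tip is at about (196,167) in the scene view and (330,112) in the side view.

Emit:
move_arm(plan=[{"x": -0.436, "y": -0.348, "z": 0, "yaw": -0.425, "fingers": 0}, {"x": -0.436, "y": -0.348, "z": 0, "yaw": -0.425, "fingers": 0}, {"x": -0.436, "y": -0.348, "z": 0, "yaw": -0.425, "fingers": 0}, {"x": -0.436, "y": -0.348, "z": 0, "yaw": -0.425, "fingers": 0}, {"x": -0.436, "y": -0.348, "z": 0, "yaw": -0.425, "fingers": 0}])

```text
time: 0.65
eef_pos: [0.333, 0.4424, 0.231]
tcp_rot: [-0.071, 0.997, -0.0, -0.0]
contact_force: [0.6, -0.3, 0.1]
opening: 1.001
finger_force: 0.0
```

```bash
cat >>h.py <<'E'
from scipy.spatial.transform import Rotation as R
def to_tool(target,az=None):  # world target -> shift; az = wanted azimuth (deg) of tool y
    s=ctrl.get_state();Q=R.from_quat(s["tcp_rot"]).as_matrix()
    print("t",round(s["time"],2),"tcp",s["eef_pos"],"y az",np.degrees(np.arctan2(Q[1,1],Q[0,1])),"q",s["qpos"],"F",s["contact_force"],"open",s["opening"])
    y=None if az is None else -np.radians((az-np.degrees(np.arctan2(Q[1,1],Q[0,1]))+90)%180-90)
    print("shift",Q.T@(np.array(target)-s["eef_pos"]),"yaw",y)
E
python3 - <<'E'
from h import *
to_tool([.51,.192,.23],98.1)
print("tip",meet(ray("scene",(196.4,166.7)),ray("side",(330.3,112.5))))
E
```

```text
t 0.65 tcp [0.333  0.4424 0.231 ] y az 98.12625811098681 q [ 0.7423  0.0199  1.877  -0.0001  1.245  -0.9703] F [ 0.5946 -0.3445  0.1496] open 1.0008925963847526
shift [-0.1398 -0.2729  0.001 ] yaw 0.0004582904920740456
tip (array([ 0.5405, -0.2426,  0.1172]), [np.float64(0.0015301744376572195), np.float64(0.0015301744376571959)])
```

Emit:
move_arm(plan=[{"x": -0.14, "y": -0.273, "z": 0, "yaw": 0, "fingers": 0}, {"x": -0.14, "y": -0.273, "z": 0, "yaw": 0, "fingers": 0}, {"x": -0.14, "y": -0.273, "z": 0, "yaw": 0, "fingers": 0}, {"x": -0.14, "y": -0.273, "z": 0, "yaw": 0, "fingers": 0}, {"x": -0.14, "y": -0.273, "z": 0, "yaw": 0, "fingers": 0}])

```text
time: 1.15
eef_pos: [0.4774, 0.2381, 0.2312]
tcp_rot: [-0.071, 0.998, 0.0, 0.0]
contact_force: [0.3, 1.0, 0.5]
opening: 1.0
finger_force: 0.0
```

Emit:
move_arm(plan=[{"x": -0.02, "y": -0.042, "z": 0, "yaw": 0, "fingers": 0}, {"x": -0.02, "y": -0.042, "z": 0, "yaw": 0, "fingers": 0}, {"x": -0.02, "y": -0.042, "z": 0, "yaw": 0, "fingers": 0}])

```text
time: 1.45
eef_pos: [0.5026, 0.2003, 0.2309]
tcp_rot: [-0.069, 0.998, 0.0, -0.001]
contact_force: [-1.2, -0.4, -0.4]
opening: 1.005
finger_force: 0.0
```

```bash
python3 - <<'E'
from h import *
to_tool([.51,.192,.23],98.1)
s=ctrl.get_state();im=ctrl.read_camera("wrist")[:,:,::-1].copy();cv2.imwrite("pics/w1.png",im)
import pickle;pickle.dump(s,open("s1.pkl","wb"))
c,_=blob(im,*Y);print(axis(c))
E
```

```text
t 1.45 tcp [0.5026 0.2003 0.2309] y az 97.93341354940006 q [ 0.1915 -0.0087  1.9059  0.0005  1.2454 -1.518 ] F [-1.1542 -0.3756 -0.4022] open 1.0047865377111795
shift [-0.0062 -0.0093  0.0009] yaw -0.002907482052179777
(array([265.289 , 235.0261]), array([0.0427, 0.9991]), np.float64(-60.2397769182416), np.float64(72.10941220513303), np.float64(-33.39029067687701), np.float64(33.80473168575692))
```

View pics/w1.png

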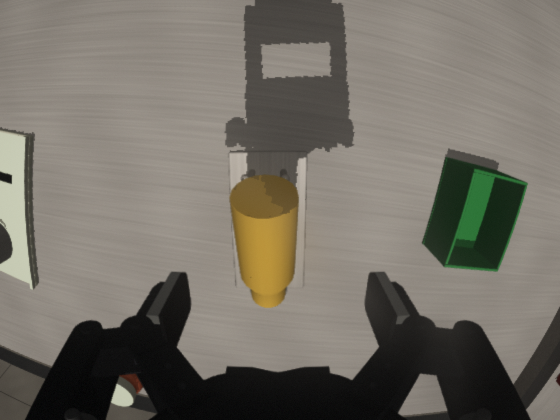

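The wrist view shows the closed bottom as a disc centred at about (264.5,196), with the mouth at (267,303). The cradle plate spans columns 231–306 and the tub is at (475,210).

```bash
python3 - <<'E'
from h import *
import pickle;s=pickle.load(open("s1.pkl","rb"))
def pz(uv,z):
    o,d=wray(uv,s);return o+d*(z-o[2])/d[2]
e=pz((264.5,196),.114);print("end",e)
for z in(.112,.114,.118):print(z,pz((264.5,196),z))
print("mouth", pz((267.5,298),.062), "body edges w at row 245", np.linalg.norm(pz((236,240),.095)-pz((297,240),.095)))
o,d=wray((264.5,196),s)
for n,uv in(("scene",(330.5+.2167*20,206.3-.976*20)),("side",(307.65+.9507*31,239-.3101*31))):print(n,meet((o,d),ray(n,uv)))
m=pz((267.5,298),.062);print("az",np.degrees(np.arctan2(*(m-e)[1::-1])))
print("plate",[pz(u,.008) for u in((231,152),(307,152),(236,285),(304,285))])
E
```

```text
end [0.4965 0.1896 0.114 ]
0.112 [0.4971 0.1896 0.112 ]
0.114 [0.4965 0.1896 0.114 ]
0.118 [0.4954 0.1896 0.118 ]
mouth [0.6319 0.2079 0.062 ] body edges w at row 245 0.057392762633004045
scene (array([0.4963, 0.1898, 0.1147]), [np.float64(0.00023287429286568946), np.float64(0.0002328742928657237)])
side (array([0.4985, 0.1893, 0.1117]), [np.float64(0.0012575689050466083), np.float64(0.0012575689050467538)])
az 7.6818557282157505
plate [array([0.4812, 0.145 , 0.008 ]), array([0.4696, 0.2306, 0.008 ]), array([0.6543, 0.1672, 0.008 ]), array([0.6416, 0.2561, 0.008 ])]
```

```bash
python3 -c "
from h import *
to_tool([.520,.193,.078],97.7)"
```

```text
t 1.5 tcp [0.5021 0.2013 0.2309] y az 98.05072587956263 q [ 0.1934 -0.0091  1.9063  0.0005  1.2454 -1.518 ] F [ 0.3599  0.283  -1.1063] open 0.9965169185174777
shift [-0.0168 -0.0108  0.1529] yaw 0.006121321370321007
```

Emit:
move_arm(plan=[{"x": -0.0165, "y": -0.0105, "z": 0.04, "yaw": 0.006, "fingers": 0}, {"x": -0.0165, "y": -0.0105, "z": 0.085, "yaw": 0.006, "fingers": 0}, {"x": -0.0165, "y": -0.0105, "z": 0.12, "yaw": 0.006, "fingers": 0}, {"x": -0.0165, "y": -0.0105, "z": 0.145, "yaw": 0.006, "fingers": 0}, {"x": -0.0165, "y": -0.0105, "z": 0.153, "yaw": 0.006, "fingers": 0}])

```text
time: 2.0
eef_pos: [0.5168, 0.1943, 0.0747]
tcp_rot: [-0.069, 0.998, -0.0, -0.004]
contact_force: [-0.8, 0.5, 0.3]
opening: 1.001
finger_force: 0.0
```

```bash
python3 - <<'E'
from h import *
to_tool([.520,.193,.078],97.7)
a=ctrl.read_camera("wrist")[:,:,::-1];b=ctrl.read_camera("side")[:,:,::-1][180:320,220:400]
cv2.imwrite("pics/g1.png",np.hstack([cv2.resize(a,(400,300)),cv2.resize(b,(386,300))]))
E
```

```text
t 2.0 tcp [0.5168 0.1943 0.0747] y az 97.8944582560551 q [ 0.1758  0.2067  1.9851  0.0003  0.9568 -1.533 ] F [-0.8359  0.4549  0.2786] open 1.0009855893246251
shift [-0.003  -0.0017 -0.0033] yaw 0.0033939368258476916
```

View pics/g1.png

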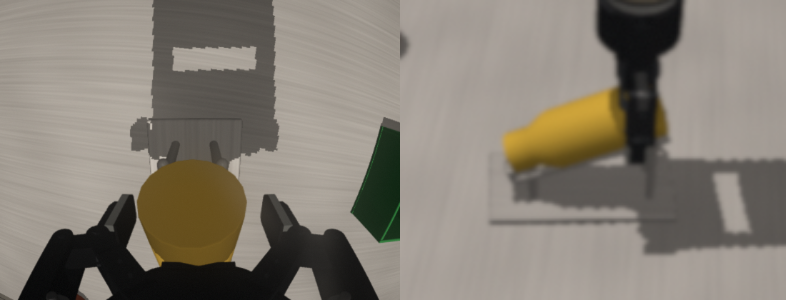

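The fingers straddle the closed end, which is centred between the pads at about (192,205) in the left half. The side crop shows the bottle still seated.

Emit:
move_arm(plan=[{"x": -0.003, "y": -0.001, "z": -0.002, "yaw": 0, "fingers": 1}, {"x": -0.003, "y": -0.001, "z": -0.002, "yaw": 0, "fingers": 1}, {"x": -0.003, "y": -0.001, "z": -0.002, "yaw": 0, "fingers": 1}, {"x": -0.003, "y": -0.001, "z": -0.002, "yaw": 0, "fingers": 1}, {"x": -0.003, "y": -0.001, "z": -0.002, "yaw": 0, "fingers": 1}], force=20)

```text
time: 2.6
eef_pos: [0.5255, 0.1921, 0.0834]
tcp_rot: [-0.068, 0.998, -0.001, 0.002]
contact_force: [-0.3, -3.1, 5.8]
opening: 0.651
finger_force: 20.3
```

Emit:
move_arm(plan=[{"x": 0, "y": 0, "z": 0, "yaw": 0, "fingers": 1}, {"x": 0, "y": 0, "z": -0.01, "yaw": 0, "fingers": 1}, {"x": 0, "y": 0, "z": -0.025, "yaw": 0, "fingers": 1}, {"x": 0, "y": 0, "z": -0.045, "yaw": 0, "fingers": 1}, {"x": 0, "y": 0, "z": -0.06, "yaw": 0, "fingers": 1}])

```text
time: 3.1
eef_pos: [0.5239, 0.1929, 0.1428]
tcp_rot: [-0.068, 0.998, 0.0, 0.001]
contact_force: [1.0, -0.2, -1.3]
opening: 0.647
finger_force: 21.5
```

```bash
python3 - <<'E'
from h import *
to_tool([.520,.193,.2],97.7)
a=ctrl.read_camera("scene")[:,:,::-1][130:270,250:430];b=ctrl.read_camera("side")[:,:,::-1][160:300,220:400]
cv2.imwrite("pics/l1.png",np.hstack([cv2.resize(a,(386,300)),cv2.resize(b,(386,300))]))
E
```

```text
t 3.1 tcp [0.5239 0.1929 0.1428] y az 97.75204585205003 q [ 0.1709  0.1205  1.941   0.0004  1.0777 -1.5354] F [ 0.9695 -0.2084 -1.2657] open 0.6467618474854558
shift [ 0.0037  0.0007 -0.0572] yaw 0.0009083714802788366
```

View pics/l1.png

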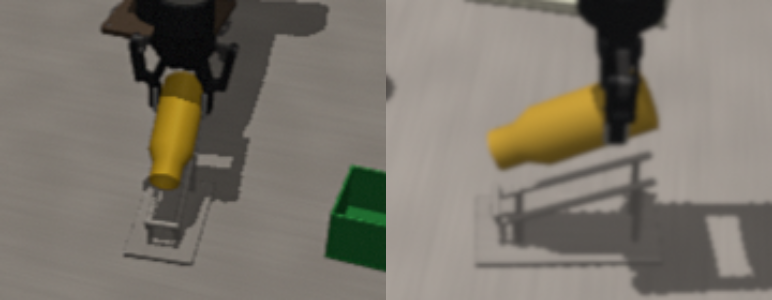

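Both crops show the bottle lifted clear of the cradle, still about 20° mouth-down: the 20 N grip holds it against swinging. I'll rise and then ease the grip by small finger openings, watching the force, so gravity swings the mouth down.

Emit:
move_arm(plan=[{"x": 0, "y": 0, "z": -0.03, "yaw": 0, "fingers": 0.45}, {"x": 0, "y": 0, "z": -0.06, "yaw": 0, "fingers": 0.45}])

```text
time: 3.4
eef_pos: [0.522, 0.1924, 0.1993]
tcp_rot: [-0.068, 0.998, -0.0, -0.002]
contact_force: [0.4, 0.2, -0.4]
opening: 0.649
finger_force: 21.7
```

Emit:
move_arm(plan=[{"x": 0, "y": 0, "z": 0, "yaw": 0, "fingers": 0.39}])

```text
time: 3.5
eef_pos: [0.5259, 0.1932, 0.2051]
tcp_rot: [-0.068, 0.998, 0.001, 0.004]
contact_force: [0.3, 0.7, -0.2]
opening: 0.647
finger_force: 21.8
```

Emit:
move_arm(plan=[{"x": 0, "y": 0, "z": 0, "yaw": 0, "fingers": 0.37}])

```text
time: 3.6
eef_pos: [0.5234, 0.1926, 0.2004]
tcp_rot: [-0.068, 0.998, 0.0, 0.0]
contact_force: [-0.7, -0.2, -1.6]
opening: 0.649
finger_force: 21.8
```

```bash
cat >>h.py <<'E'
def angles():  # bottle axis tilt from the two fixed views
    pl=[]
    for n in("scene","side"):
        im=ctrl.read_camera(n)[:,:,::-1].copy();_,m=blob(im,*Y)
        p=cv2.findNonZero(m)[:,0,:].astype(float);g=p.mean(0);a=np.linalg.svd(p-g,full_matrices=False)[2][0]
        o,d1=ray(n,g);_,d2=ray(n,g+20*a);q=np.cross(d1,d2);pl.append(q/np.linalg.norm(q));print(n,g,len(p))
    d=np.cross(*pl);d/=np.linalg.norm(d);d*=-np.sign(d[2]);print("axis",d,"down",np.degrees(np.arcsin(-d[2])))
E
python3 -c "
from h import *
to_tool([.520,.193,.2]);print(ctrl.get_state()['finger_force']);angles()"
```

```text
t 3.6 tcp [0.5234 0.1926 0.2004] y az 97.74792794250129 q [ 0.1707  0.0563  1.8973  0.0001  1.1874 -1.5353] F [-0.7494 -0.2059 -1.5759] open 0.6491558238845295
shift [0.0033 0.0008 0.0004] yaw None
21.763806945673423
scene [220.8366 141.0615] 1805
side [304.46   198.2421] 1652
axis [-0.578  -0.757  -0.3047] down 17.74039471607408
```

Emit:
move_arm(plan=[{"x": 0, "y": 0, "z": 0, "yaw": 0, "fingers": 0.36}])

```text
time: 3.8
eef_pos: [0.5222, 0.1924, 0.1982]
tcp_rot: [-0.068, 0.998, -0.0, -0.002]
contact_force: [0.0, -0.3, -1.5]
opening: 0.646
finger_force: 21.8
```

Emit:
move_arm(plan=[{"x": 0, "y": 0, "z": 0, "yaw": 0, "fingers": 0.355}])

```text
time: 3.9
eef_pos: [0.5226, 0.1924, 0.1987]
tcp_rot: [-0.068, 0.998, -0.0, -0.001]
contact_force: [0.3, -1.0, -0.7]
opening: 0.651
finger_force: 21.8
```

```bash
python3 - <<'E'
s=open("h.py").read()
s=s.replace("_,m=blob(im,*Y)","c,m=blob(im,*Y);m=cv2.drawContours(np.zeros_like(m),[c.astype(int).reshape(-1,1,2)],-1,255,-1)")
open("h.py","w").write(s)
from h import *
print(ctrl.get_state()['finger_force']);angles()
E
```

```text
21.75174798408989
scene [331.8224 171.7619] 1008
side [299.1427 199.3308] 1451
axis [ 0.8624  0.1339 -0.4883] down 29.225877960455986
```

Emit:
move_arm(plan=[{"x": 0, "y": 0, "z": 0, "yaw": 0, "fingers": 0.35}])

```text
time: 4.1
eef_pos: [0.5232, 0.1925, 0.1999]
tcp_rot: [-0.068, 0.998, -0.0, -0.0]
contact_force: [0.1, 0.3, -0.3]
opening: 0.653
finger_force: 17.9
```

Emit:
move_arm(plan=[{"x": 0, "y": 0, "z": 0, "yaw": 0, "fingers": 0.347}])

```text
time: 4.2
eef_pos: [0.5233, 0.1926, 0.2002]
tcp_rot: [-0.068, 0.998, -0.0, -0.0]
contact_force: [-0.6, -0.5, -0.3]
opening: 0.653
finger_force: 13.1
```

Emit:
move_arm(plan=[{"x": 0, "y": 0, "z": 0, "yaw": 0, "fingers": 0.344}])

```text
time: 4.3
eef_pos: [0.5234, 0.1926, 0.2004]
tcp_rot: [-0.068, 0.998, -0.0, 0.0]
contact_force: [0.3, -0.5, -1.2]
opening: 0.657
finger_force: 9.0
```

```bash
python3 -c "
from h import *
print(ctrl.get_state()['finger_force']);angles()"
```

```text
9.022559381428437
scene [331.9369 171.9544] 1030
side [300.801  201.9872] 1407
axis [ 0.7711  0.109  -0.6274] down 38.85607057932469
```

The force falls smoothly with the finger setpoint and the bottle has begun to swing, at about 39° now. I'll ease a bit more.

Emit:
move_arm(plan=[{"x": 0, "y": 0, "z": 0, "yaw": 0, "fingers": 0.343}, {"x": 0, "y": 0, "z": 0, "yaw": 0, "fingers": 0.342}, {"x": 0, "y": 0, "z": 0, "yaw": 0, "fingers": 0.342}])

```text
time: 4.7
eef_pos: [0.5233, 0.1926, 0.2003]
tcp_rot: [-0.068, 0.998, -0.0, -0.0]
contact_force: [0.3, 0.1, -0.5]
opening: 0.657
finger_force: 8.5
```

```bash
python3 -c "
from h import *
print(ctrl.get_state()['finger_force']);angles()"
```

```text
8.457382892999021
scene [333.0483 174.9419] 1015
side [316.3802 206.9979] 1444
axis [ 0.6102  0.1276 -0.7819] down 51.435009080038746
```

Emit:
move_arm(plan=[{"x": 0, "y": 0, "z": 0, "yaw": 0, "fingers": 0.342}, {"x": 0, "y": 0, "z": 0, "yaw": 0, "fingers": 0.342}, {"x": 0, "y": 0, "z": 0, "yaw": 0, "fingers": 0.341}, {"x": 0, "y": 0, "z": 0, "yaw": 0, "fingers": 0.341}, {"x": 0, "y": 0, "z": 0, "yaw": 0, "fingers": 0.341}])

```text
time: 5.3
eef_pos: [0.5233, 0.1926, 0.2003]
tcp_rot: [-0.068, 0.998, -0.0, -0.0]
contact_force: [-0.4, -0.2, -0.3]
opening: 0.658
finger_force: 7.2
```

```bash
python3 - <<'E'
from h import *
print(ctrl.get_state()['finger_force']);angles()
a=ctrl.read_camera("scene")[:,:,::-1][130:270,250:430];b=ctrl.read_camera("side")[:,:,::-1][160:300,220:400]
cv2.imwrite("pics/l2.png",np.hstack([cv2.resize(a,(386,300)),cv2.resize(b,(386,300))]))
E
```

```text
7.216667089774091
scene [333.0932 175.0324] 1019
side [316.89   207.1894] 1436
axis [ 0.5968  0.121  -0.7932] down 52.485462486320515
```

View pics/l2.png

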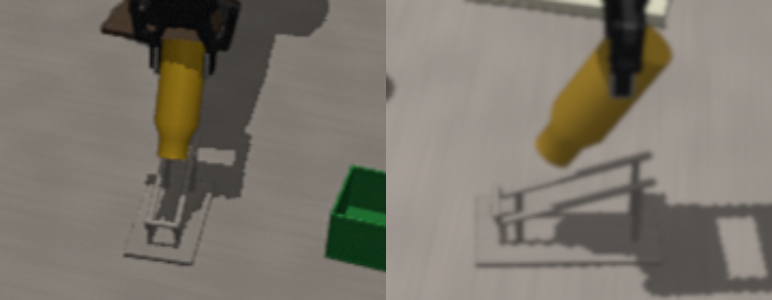

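The side crop shows the bottle at about 50° mouth down, still held. I'll ease further.

Emit:
move_arm(plan=[{"x": 0, "y": 0, "z": 0, "yaw": 0, "fingers": 0.3395}, {"x": 0, "y": 0, "z": 0, "yaw": 0, "fingers": 0.3395}, {"x": 0, "y": 0, "z": 0, "yaw": 0, "fingers": 0.3395}])

```text
time: 5.8
eef_pos: [0.5233, 0.1926, 0.2003]
tcp_rot: [-0.068, 0.998, -0.0, -0.0]
contact_force: [-0.5, -1.0, -1.7]
opening: 0.656
finger_force: 6.0
```

```bash
python3 -c "
from h import *
print(ctrl.get_state()['finger_force']);angles()"
```

```text
5.958579473052126
scene [333.3697 174.8838] 998
side [320.0424 208.4094] 1390
axis [ 0.5172  0.1084 -0.849 ] down 58.10020506091224
```

Emit:
move_arm(plan=[{"x": 0, "y": 0, "z": 0, "yaw": 0, "fingers": 0.3385}, {"x": 0, "y": 0, "z": 0, "yaw": 0, "fingers": 0.3385}])

```text
time: 6.1
eef_pos: [0.5233, 0.1926, 0.2003]
tcp_rot: [-0.068, 0.998, -0.0, 0.0]
contact_force: [0.3, -0.2, -1.9]
opening: 0.66
finger_force: 5.0
```

```bash
python3 -c "
from h import *
print(ctrl.get_state()['finger_force']);angles()"
```

```text
4.986359934158742
scene [333.4128 174.7936] 1003
side [320.4467 208.6751] 1379
axis [ 0.501   0.1055 -0.859 ] down 59.20583004380816
```

Emit:
move_arm(plan=[{"x": 0, "y": 0, "z": 0, "yaw": 0, "fingers": 0.3375}, {"x": 0, "y": 0, "z": 0, "yaw": 0, "fingers": 0.3375}, {"x": 0, "y": 0, "z": 0, "yaw": 0, "fingers": 0.3368}, {"x": 0, "y": 0, "z": 0, "yaw": 0, "fingers": 0.3368}])

```text
time: 6.6
eef_pos: [0.5233, 0.1925, 0.2003]
tcp_rot: [-0.068, 0.998, -0.0, -0.0]
contact_force: [0.0, -0.3, -0.3]
opening: 0.661
finger_force: 3.6
```

```bash
python3 -c "
from h import *
print(ctrl.get_state()['finger_force']);angles()"
```

```text
3.5727402659443896
scene [333.5933 174.4511] 991
side [322.2372 209.1742] 1366
axis [ 0.4606  0.1017 -0.8817] down 61.852204405592154
```

Emit:
move_arm(plan=[{"x": 0, "y": 0, "z": 0, "yaw": 0, "fingers": 0.3362}, {"x": 0, "y": 0, "z": 0, "yaw": 0, "fingers": 0.3362}, {"x": 0, "y": 0, "z": 0, "yaw": 0, "fingers": 0.3362}])

```text
time: 7.0
eef_pos: [0.5233, 0.1926, 0.2003]
tcp_rot: [-0.068, 0.998, -0.0, 0.0]
contact_force: [-0.1, -0.5, -1.5]
opening: 0.667
finger_force: 3.1
```

```bash
python3 -c "
from h import *
print(ctrl.get_state()['finger_force']);angles()"
```

```text
3.1053112539711947
scene [333.6784 174.4111] 995
side [322.6865 209.1747] 1362
axis [ 0.4507  0.0983 -0.8872] down 62.52920751023037
```

Emit:
move_arm(plan=[{"x": 0, "y": 0, "z": -0.025, "yaw": 0, "fingers": 0.3362}, {"x": 0, "y": 0, "z": 0, "yaw": 0, "fingers": 0.3362}, {"x": 0, "y": 0, "z": -0.025, "yaw": 0, "fingers": 0.3362}, {"x": 0, "y": 0, "z": 0, "yaw": 0, "fingers": 0.3362}, {"x": 0, "y": 0, "z": -0.03, "yaw": 0, "fingers": 0.3362}])

```text
time: 7.6
eef_pos: [0.5189, 0.1917, 0.2229]
tcp_rot: [-0.067, 0.998, -0.001, -0.007]
contact_force: [0.2, 0.2, -0.8]
opening: 0.666
finger_force: 0.0
```

```bash
python3 - <<'E'
from h import *
print(ctrl.get_state()['finger_force']);angles()
a=ctrl.read_camera("scene")[:,:,::-1][130:270,250:430];b=ctrl.read_camera("side")[:,:,::-1][160:300,220:400]
cv2.imwrite("pics/l3.png",np.hstack([cv2.resize(a,(386,300)),cv2.resize(b,(386,300))]))
E
```

```text
0.0
scene [341.1429 182.9874] 476
side [370.7277 247.1605] 1869
axis [ 0.2296 -0.9057 -0.3563] down 20.870595733154133
```

View pics/l3.png

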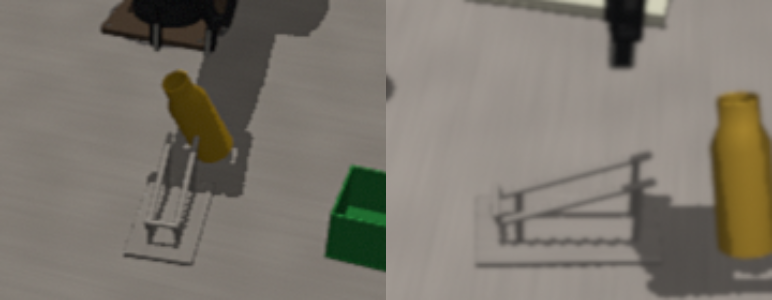

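The bottle slipped out during the shake and is falling or standing behind the cradle, mouth up. I'll rise, open the fingers and let it settle before measuring.

Emit:
move_arm(plan=[{"x": 0, "y": 0, "z": -0.05, "yaw": 0, "fingers": 0}, {"x": 0, "y": 0, "z": -0.1, "yaw": 0, "fingers": 0}, {"x": 0, "y": 0, "z": -0.1, "yaw": 0, "fingers": 0}, {"x": 0, "y": 0, "z": -0.1, "yaw": 0, "fingers": 0}, {"x": 0, "y": 0, "z": -0.1, "yaw": 0, "fingers": 0}])

```text
time: 8.3
eef_pos: [0.5228, 0.1925, 0.3285]
tcp_rot: [-0.068, 0.998, -0.0, -0.001]
contact_force: [-0.5, -0.0, -0.6]
opening: 1.003
finger_force: 0.0
```

```bash
python3 - <<'E'
from h import *
angles()
s=ctrl.get_state();w=ctrl.read_camera("wrist")[:,:,::-1].copy()
import pickle;pickle.dump(s,open("s2.pkl","wb"));cv2.imwrite("pics/w2.png",w)
a=ctrl.read_camera("scene")[:,:,::-1].copy();b=ctrl.read_camera("side")[:,:,::-1].copy()
cv2.imwrite("pics/sc2.png",a);cv2.imwrite("pics/si2.png",b)
for i in(a,b,w):
    c,_=blob(i,*Y);print(cv2.contourArea(c.astype(np.float32)),c.min(0),c.max(0))
cv2.imwrite("pics/v2.png",np.hstack([cv2.resize(w,(400,300)),np.vstack([cv2.resize(a[110:270,220:460],(400,267)),cv2.resize(b[130:370,200:560],(400,267))])[:534:,:][0:534].astype(np.uint8)[:300] if 0 else cv2.resize(a[110:270,250:430],(190,300)),cv2.resize(b[130:350,260:480],(210,300))]))
E
```

```text
scene [343.135  179.1101] 563
side [429.5889 256.0498] 1625
axis [-0.7035 -0.7101 -0.0292] down 1.673163762948031
512.0 [328. 163.] [361. 194.]
1551.0 [401. 233.] [462. 282.]
1858.0 [241.   0.] [318.  51.]
```

View pics/v2.png

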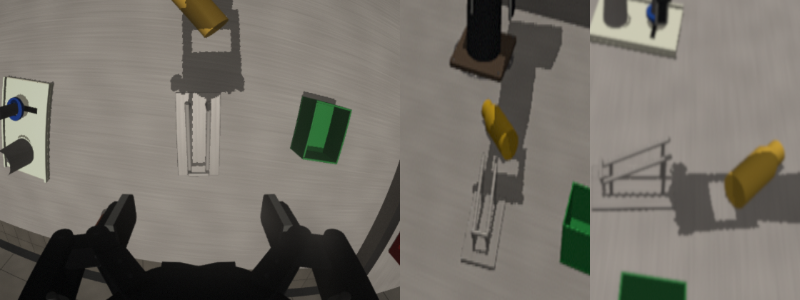

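The bottle now lies flat on the table between the cradle and the robot base. Its mouth points toward the base and its closed end toward +x, with nothing else touched. I'll measure whether it is rolling and where it is.

```bash
cat >>h.py <<'E'
def lying(n,z=.029):
    im=ctrl.read_camera(n)[:,:,::-1].copy();c,_=blob(im,*Y);g,a,t0,t1,_,_=axis(c)
    return g,onplane(n,g,z),onplane(n,g+t0*a,z),onplane(n,g+t1*a,z)
E
python3 - <<'E'
from h import *
print(ctrl.get_state()["time"])
for n in("scene","side","scene","side"):print(n,*lying(n))
x=meet(ray("scene",lying("scene")[0]),ray("side",lying("side")[0]));print(x)
E
```

```text
8.55
scene [345.4892 178.381 ] [0.304  0.1648 0.029 ] [0.2332 0.0869 0.029 ] [0.3607 0.2272 0.029 ]
side [430.7071 256.7188] [0.3014 0.1595 0.029 ] [0.3585 0.2153 0.029 ] [0.2324 0.0921 0.029 ]
scene [344.7131 178.5154] [0.3057 0.1627 0.029 ] [0.2338 0.0841 0.029 ] [0.3622 0.2244 0.029 ]
side [429.0374 255.6775] [0.3046 0.1569 0.029 ] [0.3622 0.2122 0.029 ] [0.2348 0.0898 0.029 ]
(array([0.3092, 0.1567, 0.0295]), [np.float64(0.0022241327319170007), np.float64(0.0022241327319170346)])
```

Emit:
move_arm(plan=[{"x": 0.126, "y": -0.013, "z": 0.08, "yaw": -0.65, "fingers": 0}, {"x": 0.126, "y": -0.013, "z": 0.08, "yaw": -0.65, "fingers": 0}, {"x": 0.126, "y": -0.013, "z": 0.08, "yaw": -0.65, "fingers": 0}, {"x": 0.126, "y": -0.013, "z": 0.08, "yaw": -0.65, "fingers": 0}, {"x": 0.126, "y": -0.013, "z": 0.08, "yaw": -0.65, "fingers": 0}])

```text
time: 9.35
eef_pos: [0.3974, 0.1623, 0.2476]
tcp_rot: [-0.384, 0.923, 0.0, -0.002]
contact_force: [-0.3, 1.0, 1.2]
opening: 1.0
finger_force: 0.0
```

```bash
python3 - <<'E'
from h import *
to_tool([.4,.16,.25],135)
for n in("scene","side"):print(n,*lying(n))
E
```

```text
t 9.35 tcp [0.3974 0.1623 0.2476] y az 135.21254428397262 q [ 0.1505 -0.2971  2.1277 -0.      1.3151 -2.2094] F [-0.3053  1.0319  1.1748] open 1.0004449226206447
shift [-0.0001 -0.0035 -0.0024] yaw 0.0037095975616160157
scene [344.2083 178.6333] [0.307  0.1614 0.029 ] [0.2333 0.0842 0.029 ] [0.3663 0.2235 0.029 ]
side [429.0726 256.1793] [0.3047 0.1584 0.029 ] [0.3619 0.213  0.029 ] [0.2343 0.0912 0.029 ]
```

```bash
python3 - <<'E'
import numpy as np
# (q1,q2,q3,tcp)
D=[(1.137,.2872,1.5782,(.1887,.6474,.2299)),(.7423,.0199,1.877,(.333,.4424,.231)),(.1934,-.0091,1.9063,(.5021,.2013,.2309)),(.1758,.2067,1.9851,(.5168,.1943,.0747)),(.1709,.1205,1.941,(.5239,.1929,.1428)),(.1707,.0563,1.8973,(.5234,.1926,.2004)),(.1505,-.2971,2.1277,(.3974,.1623,.2476))]
A=[];b=[]
for q1,q2,q3,t in D:
    p=t[0]*np.cos(q1)+t[1]*np.sin(q1);l=-t[0]*np.sin(q1)+t[1]*np.cos(q1);print(round(l,4))
    A+=[[np.sin(q2),np.cos(q2),np.sin(q2+q3),np.cos(q2+q3),1,0],[np.cos(q2),-np.sin(q2),np.cos(q2+q3),-np.sin(q2+q3),0,1]];b+=[p,t[2]]
x,r,_,_=np.linalg.lstsq(np.array(A),np.array(b),rcond=None);print(x,np.abs(np.array(A)@x-b).max())
from scipy.optimize import fsolve
for R in(.38,.39,.40,.41,.425):
  for z in(.005,.03,.1,.2):
    l=.1;p=np.sqrt(R*R-.0106)
    f=lambda q:[x[0]*np.sin(q[0])+x[1]*np.cos(q[0])+x[2]*np.sin(sum(q))+x[3]*np.cos(sum(q))+x[4]-p, x[0]*np.cos(q[0])-x[1]*np.sin(q[0])+x[2]*np.cos(sum(q))-x[3]*np.sin(sum(q))+x[5]-z]
    s,_,ok,_=fsolve(f,[-.2,2.2],full_output=1);print(R,z,s,np.pi-sum(s),ok)
E
```

```text
0.1009
0.1009
0.101
0.1009
0.101
0.1009
0.1009
[ 4.43860416e-01  2.39105628e-04  5.73517854e-01  2.23941178e-02
 -9.61298461e-04 -7.80306515e-03] 0.0011518982648286435
0.38 0.005 [-0.02850898  2.40944104] 0.7606605971323699 1
0.38 0.03 [-0.09249375  2.40556637] 0.8285200397497987 1
0.38 0.1 [-0.24600635  2.37497659] 1.0126224099911765 1
0.38 0.2 [-0.39475808  2.28619653] 1.2501542016628244 1
0.39 0.005 [-0.00468914  2.38606912] 0.7602126792647268 1
0.39 0.03 [-0.0670287   2.38229873] 0.8263226162547226 1
0.39 0.1 [-0.21737206  2.35249   ] 1.0064747117235422 1
0.39 0.2 [-0.36507441  2.26561076] 1.2410562997742398 1
0.4 0.005 [0.01845312 2.36272575] 0.7604137875287003 1
0.4 0.03 [-0.04232173  2.35905214] 0.8248622426322876 1
0.4 0.1 [-0.18958358  2.3299709 ] 1.0012053334510114 1
0.4 0.2 [-0.33609132  2.24488117] 1.2328028062805068 1
0.41 0.005 [0.04098455 2.33939652] 0.7612115876859913 1
0.41 0.03 [-0.01830052  2.33581291] 0.824080257706481 1
0.41 0.1 [-0.16256952  2.30741046] 0.996751713576129 1
0.41 0.2 [-0.3077632   2.22400674] 1.2253491055525336 1
0.425 0.005 [0.07376389 2.30440042] 0.7634283455953992 1
0.425 0.03 [0.01658413 2.30094045] 0.8240680646488809 1
0.425 0.1 [-0.12336129  2.273474  ] 0.9914799444587712 1
0.425 0.2 [-0.2664066   2.19242041] 1.2155788469922333 1
```

```bash
python3 - <<'E'
from h import *
s=ctrl.get_state();w=ctrl.read_camera("wrist")[:,:,::-1].copy();cv2.imwrite("pics/w3.png",w)
c,m=blob(w,(15,90,30),(34,255,255))
def pz(uv,z):
    o,d=wray(uv,s);return o+d*(z-o[2])/d[2]
print(c.min(0),c.max(0))
m=cv2.drawContours(np.zeros_like(m),[c.astype(int).reshape(-1,1,2)],-1,255,-1)
for v in range(int(c[:,1].min())+3,int(c[:,1].max()),10):
    u=np.flatnonzero(m[v]);a,b=pz((u[0],v),.029),pz((u[-1],v),.029);print(v,u[0],u[-1],(a+b)/2,np.linalg.norm(a-b))
E
```

```text
[306.  36.] [357. 173.]
39 314 347 [0.2467 0.0932 0.029 ] 0.036934386864936844
49 314 348 [0.2546 0.1018 0.029 ] 0.03805199816098813
59 314 349 [0.2623 0.1104 0.029 ] 0.039196083914644346
69 310 352 [0.2707 0.1182 0.029 ] 0.047066647829557745
79 306 357 [0.2781 0.1267 0.029 ] 0.057300513292717764
89 306 357 [0.286  0.1348 0.029 ] 0.05741914262445935
99 306 357 [0.2939 0.1429 0.029 ] 0.0575761118902814
109 306 357 [0.3017 0.151  0.029 ] 0.0577716797917383
119 306 357 [0.3096 0.1592 0.029 ] 0.058006292838388374
129 306 357 [0.3174 0.1675 0.029 ] 0.05828058873688005
139 307 357 [0.3248 0.1761 0.029 ] 0.057470498722173594
149 307 356 [0.3331 0.1841 0.029 ] 0.05663069530033097
159 307 356 [0.341  0.1926 0.029 ] 0.05701411325710381
169 308 356 [0.3486 0.2016 0.029 ] 0.05629170432933282
```

Emit:
move_arm(plan=[{"x": 0.0285, "y": 0.061, "z": 0.02, "yaw": -0.02, "fingers": 0}, {"x": 0.0285, "y": 0.061, "z": 0.05, "yaw": -0.02, "fingers": 0}, {"x": 0.0285, "y": 0.061, "z": 0.09, "yaw": -0.02, "fingers": 0}, {"x": 0.0285, "y": 0.061, "z": 0.13, "yaw": -0.02, "fingers": 0}, {"x": 0.0285, "y": 0.061, "z": 0.15, "yaw": -0.02, "fingers": 0}])

```text
time: 10.0
eef_pos: [0.3354, 0.1855, 0.0976]
tcp_rot: [-0.391, 0.92, 0.0, -0.002]
contact_force: [-1.0, -0.4, -0.5]
opening: 0.995
finger_force: 0.0
```

```bash
python3 - <<'E'
from h import *
to_tool([.334,.185,.006],136.5)
E
```

```text
t 10.0 tcp [0.3354 0.1855 0.0976] y az 136.08796593566498 q [ 0.2388 -0.2308  2.3681 -0.      1.0082 -2.1364] F [-1.0037 -0.3694 -0.5195] open 0.9945537382657742
shift [0.001  0.0005 0.0916] yaw -0.007191351053020196
```

Emit:
move_arm(plan=[{"x": 0.001, "y": 0.0005, "z": 0.035, "yaw": 0, "fingers": 0}, {"x": 0.001, "y": 0.0005, "z": 0.065, "yaw": 0, "fingers": 0}, {"x": 0.001, "y": 0.0005, "z": 0.08, "yaw": 0, "fingers": 0}, {"x": 0.001, "y": 0.0005, "z": 0.088, "yaw": 0, "fingers": 0}, {"x": 0.001, "y": 0.0005, "z": 0.09, "yaw": 0, "fingers": 0}])

```text
time: 10.5
eef_pos: [0.3362, 0.1854, 0.01]
tcp_rot: [-0.392, 0.92, 0.0, -0.0]
contact_force: [0.6, -0.5, -0.5]
opening: 0.997
finger_force: 0.0
```

Emit:
move_arm(plan=[{"x": 0, "y": 0, "z": 0, "yaw": 0, "fingers": 0.5}, {"x": 0, "y": 0, "z": 0, "yaw": 0, "fingers": 0.5}, {"x": 0, "y": 0, "z": 0, "yaw": 0, "fingers": 0.5}, {"x": 0, "y": 0, "z": 0, "yaw": 0, "fingers": 0.5}, {"x": 0, "y": 0, "z": 0, "yaw": 0, "fingers": 0.5}], force=20)

```text
time: 11.0
eef_pos: [0.337, 0.1858, 0.0116]
tcp_rot: [-0.392, 0.92, -0.0, 0.001]
contact_force: [-1.3, 1.1, 6.7]
opening: 0.664
finger_force: 20.6
```

```bash
python3 - <<'E'
from h import *
to_tool([.45,.185,.19],97.7)
s=ctrl.get_state();print(s["finger_force"])
E
```

```text
t 11.0 tcp [0.337  0.1858 0.0116] y az 136.13811177234305 q [ 0.2383 -0.0375  2.4006  0.0005  0.776  -2.1381] F [-1.3023  1.1187  6.6908] open 0.6640470540544519
shift [-0.0781 -0.0822 -0.1781] yaw 0.6708716086769793
20.59486601734534
```

Emit:
move_arm(plan=[{"x": 0, "y": 0, "z": -0.02, "yaw": 0, "fingers": 0.5}, {"x": 0, "y": 0, "z": -0.05, "yaw": 0, "fingers": 0.5}, {"x": 0, "y": 0, "z": -0.09, "yaw": 0, "fingers": 0.5}, {"x": 0, "y": 0, "z": -0.13, "yaw": 0, "fingers": 0.5}, {"x": 0, "y": 0, "z": -0.15, "yaw": 0, "fingers": 0.5}])

```text
time: 11.5
eef_pos: [0.3375, 0.1857, 0.1642]
tcp_rot: [-0.392, 0.92, -0.001, 0.003]
contact_force: [0.4, 0.2, -0.7]
opening: 0.665
finger_force: 21.8
```

```bash
python3 - <<'E'
from h import *
to_tool([.50,0.0,.19],97.7)
s=ctrl.get_state();print(s["finger_force"]);print(lying("side",.19))
E
```

```text
t 11.5 tcp [0.3375 0.1857 0.1642] y az 136.13163848673685 q [ 0.2381 -0.341   2.3163 -0.0002  1.1593 -2.1378] F [ 0.4414  0.2277 -0.6978] open 0.6651498920696652
shift [ 0.0211 -0.2459 -0.0249] yaw 0.670758628529729
21.814551925635897
(array([424.3472, 208.6019]), array([0.3429, 0.1967, 0.19  ]), array([0.357, 0.24 , 0.19 ]), array([0.3249, 0.1413, 0.19  ]))
```

Emit:
move_arm(plan=[{"x": 0.004, "y": -0.04, "z": -0.02, "yaw": 0.13, "fingers": 0.5}, {"x": 0.008, "y": -0.085, "z": -0.02, "yaw": 0.26, "fingers": 0.5}, {"x": 0.012, "y": -0.13, "z": -0.02, "yaw": 0.39, "fingers": 0.5}, {"x": 0.016, "y": -0.175, "z": -0.02, "yaw": 0.52, "fingers": 0.5}, {"x": 0.02, "y": -0.215, "z": -0.02, "yaw": 0.64, "fingers": 0.5}])

```text
time: 12.05
eef_pos: [0.4777, 0.0201, 0.1792]
tcp_rot: [-0.079, 0.997, 0.0, -0.0]
contact_force: [0.5, 0.1, -1.2]
opening: 0.665
finger_force: 21.9
```

Emit:
move_arm(plan=[{"x": 0, "y": -0.02, "z": 0, "yaw": 0.03, "fingers": 0.5}, {"x": 0, "y": -0.03, "z": 0, "yaw": 0.03, "fingers": 0.37}, {"x": 0, "y": -0.03, "z": 0, "yaw": 0.03, "fingers": 0.35}])

```text
time: 12.35
eef_pos: [0.4814, -0.0083, 0.1792]
tcp_rot: [-0.067, 0.998, 0.0, -0.001]
contact_force: [-0.9, -0.2, -0.1]
opening: 0.667
finger_force: 21.9
```

Emit:
move_arm(plan=[{"x": 0, "y": 0, "z": 0, "yaw": 0, "fingers": 0.343}, {"x": 0, "y": 0, "z": 0, "yaw": 0, "fingers": 0.34}])

```text
time: 12.55
eef_pos: [0.4814, -0.0066, 0.1801]
tcp_rot: [-0.068, 0.998, 0.0, -0.0]
contact_force: [-0.3, 0.5, -1.3]
opening: 0.666
finger_force: 21.9
```

```bash
python3 - <<'E'
from h import *
to_tool([.50,0.0,.19],97.7)
s=ctrl.get_state();print(s["finger_force"]);angles()
E
```

```text
t 12.55 tcp [ 0.4814 -0.0066  0.1801] y az 97.83890618799062 q [-0.225  -0.0989  2.0888  0.0003  1.1521 -1.9327] F [-0.3463  0.5484 -1.3236] open 0.6661085911753497
shift [-0.0193  0.004  -0.0099] yaw 0.0024243703318304155
21.87713059829548
scene [273.4574 146.7793] 376
side [386.3614 141.864 ] 1154
axis [-0.9277 -0.3298 -0.1747] down 10.059046879568092
```

Emit:
move_arm(plan=[{"x": 0, "y": 0, "z": 0, "yaw": 0, "fingers": 0.333}, {"x": 0, "y": 0, "z": 0, "yaw": 0, "fingers": 0.331}])

```text
time: 12.85
eef_pos: [0.4819, -0.0072, 0.1805]
tcp_rot: [-0.068, 0.998, -0.0, 0.0]
contact_force: [0.8, 0.4, -1.0]
opening: 0.664
finger_force: 14.5
```

Emit:
move_arm(plan=[{"x": 0, "y": 0, "z": 0, "yaw": 0, "fingers": 0.329}, {"x": 0, "y": 0, "z": 0, "yaw": 0, "fingers": 0.329}])

```text
time: 13.05
eef_pos: [0.482, -0.0076, 0.1804]
tcp_rot: [-0.068, 0.998, -0.0, 0.0]
contact_force: [0.1, 0.0, -3.1]
opening: 0.671
finger_force: 11.6
```

```bash
python3 - <<'E'
from h import *
s=ctrl.get_state();print(s["finger_force"],s["time"]);angles()
E
```

```text
11.57259307714412 13.05
scene [272.9496 148.0415] 337
side [381.2958 152.6323] 1058
axis [-0.6984 -0.4278 -0.5737] down 35.01061888109333
```

Swinging again; I'll keep easing gently.

Emit:
move_arm(plan=[{"x": 0, "y": 0, "z": 0, "yaw": 0, "fingers": 0.328}, {"x": 0, "y": 0, "z": 0, "yaw": 0, "fingers": 0.327}, {"x": 0, "y": 0, "z": 0, "yaw": 0, "fingers": 0.326}, {"x": 0, "y": 0, "z": 0, "yaw": 0, "fingers": 0.326}])

```text
time: 13.55
eef_pos: [0.482, -0.0077, 0.1803]
tcp_rot: [-0.068, 0.998, 0.0, -0.0]
contact_force: [0.6, -0.3, -1.3]
opening: 0.675
finger_force: 9.6
```

Emit:
move_arm(plan=[{"x": 0, "y": 0, "z": 0, "yaw": 0, "fingers": 0.325}, {"x": 0, "y": 0, "z": 0, "yaw": 0, "fingers": 0.3245}, {"x": 0, "y": 0, "z": 0, "yaw": 0, "fingers": 0.324}, {"x": 0, "y": 0, "z": 0, "yaw": 0, "fingers": 0.324}])

```text
time: 13.95
eef_pos: [0.482, -0.0077, 0.1803]
tcp_rot: [-0.068, 0.998, 0.0, 0.0]
contact_force: [-1.1, -0.6, -1.1]
opening: 0.677
finger_force: 7.5
```

```bash
python3 - <<'E'
from h import *
s=ctrl.get_state();print(s["finger_force"],s["time"]);angles()
w=ctrl.read_camera("wrist")[:,:,::-1].copy();cv2.imwrite("pics/w4.png",w);c,_=blob(w,(15,90,30),(34,255,255));print(c.min(0),c.max(0))
cv2.imwrite("pics/si4.png",ctrl.read_camera("side")[:,:,::-1])
E
```

```text
7.472666549793416 13.95
scene [272.2426 147.7794] 272
side [359.6154 159.6705] 1144
axis [ 0.234  -0.9318 -0.2777] down 16.120118207920424
[214. 115.] [348. 349.]
```

```bash
cat >>h.py <<'E'
def proj(n,p):
    m=ctrl.camera_model(n);K=m["intrinsics"];T=m["cam_to_world"];q=T[:3,:3].T@(np.array(p)-T[:3,3])
    return np.array([K[0,2]+K[0,0]*q[0]/-q[2],K[1,2]+K[1,1]*q[1]/q[2]])
def tilt(az=187.7,dz=.027):
    s=ctrl.get_state();im=ctrl.read_camera("side")[:,:,::-1].copy();c,m=blob(im,*Y)
    P=np.array(s["eef_pos"])+[0,0,dz];v0=proj("side",P)
    t=c@[0,1];low=c[t>t.max()-3].mean(0)
    # lower part centreline: row midpoints (in rows below finger tip)
    full=cv2.findNonZero(m)[:,0,:];mid=[]
    for v in range(int(c[:,1].min()),int(c[:,1].max())+1):
        u=np.flatnonzero(m[v,int(c[:,0].min()):int(c[:,0].max())+1])+c[:,0].min();mid.append((v,u.min(),u.max()))
    print("pivot px",v0,"low",low,mid[::6])
    for th in range(20,121,10):
        a=np.radians(th);d=np.array([np.cos(a)*np.cos(np.radians(az)),np.cos(a)*np.sin(np.radians(az)),-np.sin(a)])
        print(th,"mouth",proj("side",P+.12*d),"shoulder",proj("side",P+.08*d))
E
python3 - <<'E'
from h import *
tilt()
E
```

```text
pivot px [352.832  135.1234] low [372.5 186.9] [(128, np.float64(347.0), np.float64(349.0)), (134, np.float64(338.0), np.float64(350.0)), (140, np.float64(335.0), np.float64(350.0)), (146, np.float64(339.0), np.float64(367.0)), (152, np.float64(343.0), np.float64(370.0)), (158, np.float64(347.0), np.float64(373.0)), (164, np.float64(350.0), np.float64(377.0)), (170, np.float64(354.0), np.float64(377.0)), (176, np.float64(358.0), np.float64(379.0)), (182, np.float64(365.0), np.float64(380.0)), (188, np.float64(371.0), np.float64(372.0))]
20 mouth [402.9274 150.4131] shoulder [386.4739 145.3913]
30 mouth [397.735  157.5157] shoulder [383.0902 150.2126]
40 mouth [391.3362 163.8264] shoulder [378.8577 154.5242]
50 mouth [383.9352 169.1983] shoulder [373.91   158.2153]
60 mouth [375.7482 173.514 ] shoulder [368.3945 161.1946]
70 mouth [366.9987 176.6839] shoulder [362.4675 163.3909]
80 mouth [357.9137 178.645 ] shoulder [356.2917 164.7531]
90 mouth [348.7213 179.3594] shoulder [350.0324 165.2501]
100 mouth [339.6484 178.8137] shoulder [343.8558 164.8705]
110 mouth [330.9198 177.0181] shoulder [337.9258 163.6231]
120 mouth [322.756  174.0073] shoulder [332.4021 161.5363]
```

Emit:
move_arm(plan=[{"x": 0, "y": 0, "z": 0, "yaw": 0, "fingers": 0.323}, {"x": 0, "y": 0, "z": 0, "yaw": 0, "fingers": 0.322}, {"x": 0, "y": 0, "z": 0, "yaw": 0, "fingers": 0.322}])

```text
time: 14.5
eef_pos: [0.482, -0.0077, 0.1803]
tcp_rot: [-0.068, 0.998, -0.0, 0.0]
contact_force: [0.3, -0.1, -1.4]
opening: 0.683
finger_force: 5.7
```

```bash
python3 - <<'E'
from h import *
tilt()
E
```

```text
pivot px [352.8325 135.1184] low [360.     190.9091] [(128, np.float64(346.0), np.float64(350.0)), (134, np.float64(336.0), np.float64(350.0)), (140, np.float64(335.0), np.float64(350.0)), (146, np.float64(338.0), np.float64(363.0)), (152, np.float64(340.0), np.float64(364.0)), (158, np.float64(342.0), np.float64(365.0)), (164, np.float64(343.0), np.float64(367.0)), (170, np.float64(344.0), np.float64(368.0)), (176, np.float64(347.0), np.float64(367.0)), (182, np.float64(352.0), np.float64(367.0)), (188, np.float64(354.0), np.float64(367.0))]
20 mouth [402.9273 150.408 ] shoulder [386.474  145.3862]
30 mouth [397.735  157.5106] shoulder [383.0904 150.2076]
40 mouth [391.3363 163.8213] shoulder [378.8579 154.5191]
50 mouth [383.9354 169.1932] shoulder [373.9103 158.2102]
60 mouth [375.7485 173.5088] shoulder [368.3948 161.1894]
70 mouth [366.999  176.6787] shoulder [362.4679 163.3858]
80 mouth [357.9142 178.6398] shoulder [356.2921 164.748 ]
90 mouth [348.7218 179.3543] shoulder [350.0329 165.2449]
100 mouth [339.6491 178.8085] shoulder [343.8564 164.8654]
110 mouth [330.9206 177.0129] shoulder [337.9265 163.618 ]
120 mouth [322.7568 174.0022] shoulder [332.4028 161.5312]
```

Emit:
move_arm(plan=[{"x": 0, "y": 0, "z": 0, "yaw": 0, "fingers": 0.321}, {"x": 0, "y": 0, "z": 0, "yaw": 0, "fingers": 0.3205}, {"x": 0, "y": 0, "z": 0, "yaw": 0, "fingers": 0.3205}, {"x": 0, "y": 0, "z": 0, "yaw": 0, "fingers": 0.3205}])

```text
time: 14.95
eef_pos: [0.482, -0.0077, 0.1803]
tcp_rot: [-0.068, 0.998, -0.0, -0.0]
contact_force: [-1.2, -0.1, -0.9]
opening: 0.679
finger_force: 4.1
```

```bash
python3 - <<'E'
from h import *
tilt()
E
```

```text
pivot px [352.8451 135.1319] low [357.5    191.3333] [(128, np.float64(346.0), np.float64(349.0)), (134, np.float64(336.0), np.float64(350.0)), (140, np.float64(336.0), np.float64(350.0)), (146, np.float64(338.0), np.float64(362.0)), (152, np.float64(340.0), np.float64(363.0)), (158, np.float64(341.0), np.float64(364.0)), (164, np.float64(342.0), np.float64(365.0)), (170, np.float64(343.0), np.float64(366.0)), (176, np.float64(345.0), np.float64(365.0)), (182, np.float64(350.0), np.float64(364.0)), (188, np.float64(351.0), np.float64(365.0))]
20 mouth [402.9394 150.4213] shoulder [386.4863 145.3996]
30 mouth [397.747  157.5237] shoulder [383.1026 150.2208]
40 mouth [391.3482 163.8342] shoulder [378.87   154.5323]
50 mouth [383.9472 169.206 ] shoulder [373.9224 158.2232]
60 mouth [375.7602 173.5215] shoulder [368.4068 161.2024]
70 mouth [367.0108 176.6914] shoulder [362.4799 163.3987]
80 mouth [357.9259 178.6524] shoulder [356.3041 164.7609]
90 mouth [348.7336 179.3668] shoulder [350.045  165.2578]
100 mouth [339.6609 178.8211] shoulder [343.8684 164.8783]
110 mouth [330.9324 177.0255] shoulder [337.9386 163.6309]
120 mouth [322.7688 174.0149] shoulder [332.415  161.5442]
```

The bottle is now about 78° mouth-down. I'll firm the grip somewhat and square it against the bare table: lower to light contact, then shift toward the mouth side.

Emit:
move_arm(plan=[{"x": 0, "y": 0, "z": 0, "yaw": 0, "fingers": 0.331}, {"x": 0, "y": 0, "z": 0.015, "yaw": 0, "fingers": 0.331}, {"x": 0, "y": 0, "z": 0.035, "yaw": 0, "fingers": 0.331}, {"x": 0, "y": 0, "z": 0.055, "yaw": 0, "fingers": 0.331}, {"x": 0, "y": 0, "z": 0.065, "yaw": 0, "fingers": 0.331}])

```text
time: 15.5
eef_pos: [0.4824, -0.0077, 0.115]
tcp_rot: [-0.068, 0.998, -0.0, 0.0]
contact_force: [0.8, 0.2, 0.2]
opening: 0.668
finger_force: 0.1
```

Emit:
move_arm(plan=[{"x": 0, "y": 0, "z": 0.002, "yaw": 0, "fingers": 0.331}, {"x": 0, "y": 0, "z": 0.005, "yaw": 0, "fingers": 0.331}])

```text
time: 15.7
eef_pos: [0.4823, -0.0078, 0.1107]
tcp_rot: [-0.068, 0.998, -0.0, 0.0]
contact_force: [-0.7, 0.1, 0.4]
opening: 0.672
finger_force: 0.0
```

Emit:
move_arm(plan=[{"x": 0, "y": 0, "z": 0.002, "yaw": 0, "fingers": 0.331}, {"x": 0, "y": 0, "z": 0.002, "yaw": 0, "fingers": 0.331}])

```text
time: 15.9
eef_pos: [0.4821, -0.0077, 0.1086]
tcp_rot: [-0.068, 0.998, -0.0, 0.0]
contact_force: [-0.5, -0.5, -0.7]
opening: 0.671
finger_force: 0.0
```

```bash
python3 - <<'E'
from h import *
tilt();s=ctrl.get_state();print(s["eef_pos"],s["contact_force"],s["wrist_torque"],s["finger_force"])
E
```

```text
pivot px [350.2589 162.2584] low [310.52 211.36] [(188, np.float64(287.0), np.float64(303.0)), (194, np.float64(286.0), np.float64(347.0)), (200, np.float64(286.0), np.float64(349.0)), (206, np.float64(286.0), np.float64(349.0)), (212, np.float64(311.0), np.float64(331.0))]
20 mouth [398.5004 176.3957] shoulder [382.6467 171.7497]
30 mouth [393.548  182.9704] shoulder [379.4178 176.2097]
40 mouth [387.426  188.8164] shoulder [375.3678 180.2001]
50 mouth [380.3297 193.796 ] shoulder [370.6248 183.6177]
60 mouth [372.4669 197.7986] shoulder [365.3301 186.3773]
70 mouth [364.0535 200.7398] shoulder [359.6344 188.4122]
80 mouth [355.3092 202.5598] shoulder [353.6945 189.6745]
90 mouth [346.4554 203.2228] shoulder [347.6706 190.135 ]
100 mouth [337.7124 202.7159] shoulder [341.7231 189.7831]
110 mouth [329.2987 201.0491] shoulder [336.0109 188.6269]
120 mouth [321.4283 198.2551] shoulder [330.6886 186.6931]
[ 0.4822 -0.0077  0.1087] [ 0.126   0.0059 -0.854 ] [ 0.0049 -0.0187 -0.0055] 0.0
```

The bottle slipped out again at the regrip (finger force 0) and is lying on the table. I'll rise, open and re-measure. Next time the grip goes back to the full 20 N, with a wait, before any motion.

Emit:
move_arm(plan=[{"x": 0, "y": 0, "z": -0.05, "yaw": 0, "fingers": 0}, {"x": 0, "y": 0, "z": -0.1, "yaw": 0, "fingers": 0}, {"x": 0, "y": 0, "z": -0.14, "yaw": 0, "fingers": 0}, {"x": 0, "y": 0, "z": -0.14, "yaw": 0, "fingers": 0}, {"x": 0, "y": 0, "z": -0.14, "yaw": 0, "fingers": 0}])

```text
time: 16.45
eef_pos: [0.4826, -0.0078, 0.25]
tcp_rot: [-0.068, 0.998, -0.001, 0.002]
contact_force: [0.2, -0.0, -0.9]
opening: 1.004
finger_force: 0.0
```

```bash
cat >>h.py <<'E'
def wlie(zb=.029,step=12):
    s=ctrl.get_state();w=ctrl.read_camera("wrist")[:,:,::-1].copy();cv2.imwrite("pics/wl.png",w);c,m=blob(w,(15,90,30),(34,255,255))
    g,a,t0,t1,_,_=axis(c);n=np.array([-a[1],a[0]]);print(s["time"],c.min(0),c.max(0))
    def pz(uv):
        o,d=wray(uv,s);return o+d*(zb-o[2])/d[2]
    for t in np.arange(t0+2,t1,step):
        q=c[np.abs((c-g)@a-t)<1.5];k=(q-g)@n;A=pz(g+t*a+k.min()*n);B=pz(g+t*a+k.max()*n);print((A+B)/2,np.linalg.norm(A-B))
E
python3 - <<'E'
from h import *
wlie()
for n in("scene","side"):print(n,*lying(n))
E
```

```text
16.45 [255. 169.] [302. 296.]
[0.6407 0.0152 0.029 ] 0.04261829053591247
[0.6219 0.0133 0.029 ] 0.05613828692755594
[0.604  0.0101 0.029 ] 0.056339624023924034
[0.5867 0.0078 0.029 ] 0.05532805560789501
[0.57   0.0061 0.029 ] 0.05564509017171009
[0.554  0.0039 0.029 ] 0.05478256649992107
[0.5385 0.0018 0.029 ] 0.05640385454154083
[ 0.5234 -0.0003  0.029 ] 0.0556561766802105
[ 0.5087 -0.0023  0.029 ] 0.04558611982154414
[ 0.4943 -0.0043  0.029 ] 0.03814019985343099
[ 0.4802 -0.0062  0.029 ] 0.03775243353617587
scene [267.393  211.8755] [0.5703 0.0078 0.029 ] [0.6599 0.0183 0.029 ] [ 0.4609 -0.005   0.029 ]
side [315.2551 200.2897] [0.5555 0.0064 0.029 ] [0.6254 0.0102 0.029 ] [0.4765 0.002  0.029 ]
```

Emit:
move_arm(plan=[{"x": -0.05, "y": 0.001, "z": 0, "yaw": 0, "fingers": 0}, {"x": -0.1, "y": 0.002, "z": 0.02, "yaw": 0, "fingers": 0}, {"x": -0.12, "y": 0.002, "z": 0.06, "yaw": 0, "fingers": 0}, {"x": -0.12, "y": 0.002, "z": 0.1, "yaw": 0, "fingers": 0}, {"x": -0.12, "y": 0.002, "z": 0.13, "yaw": 0, "fingers": 0}])

```text
time: 17.1
eef_pos: [0.5986, 0.011, 0.1128]
tcp_rot: [-0.068, 0.998, 0.001, -0.004]
contact_force: [0.0, 0.2, -0.2]
opening: 0.999
finger_force: 0.0
```

```bash
python3 - <<'E'
from h import *
wlie(step=16);to_tool([.601,.0103,.008],97.75)
E
```

```text
17.1 [234.  47.] [315. 269.]
[0.639  0.0149 0.029 ] 0.03799991188815673
[0.6251 0.0135 0.029 ] 0.05663359357039799
[0.6117 0.0113 0.029 ] 0.05624325183237079
[0.5989 0.0096 0.029 ] 0.056712055352359694
[0.5865 0.008  0.029 ] 0.05577510828717415
[0.5745 0.0067 0.029 ] 0.05714294219235947
[0.5627 0.0051 0.029 ] 0.05640538730512674
[0.5513 0.0032 0.029 ] 0.05648482642615147
[0.54   0.0021 0.029 ] 0.05665084480603466
[0.5288 0.0006 0.029 ] 0.05620132552615587
[ 0.5177 -0.0009  0.029 ] 0.05167170652535483
[ 0.5067 -0.0024  0.029 ] 0.04176849186481113
[ 0.4956 -0.0039  0.029 ] 0.037524297397031406
[ 0.4844 -0.0055  0.029 ] 0.037467313691237375
t 17.15 tcp [0.5949 0.0114 0.1074] y az 97.74510255740108 q [-0.1513  0.252   1.8601 -0.      1.0461 -1.8573] F [-2.2937 -0.5876 -2.7798] open 0.9967418067299441
shift [-0.0075 -0.0023  0.0993] yaw -8.547649827853362e-05
```

Emit:
move_arm(plan=[{"x": 0, "y": 0.001, "z": 0.04, "yaw": 0, "fingers": 0}, {"x": 0, "y": 0.001, "z": 0.08, "yaw": 0, "fingers": 0}, {"x": 0, "y": 0.001, "z": 0.1, "yaw": 0, "fingers": 0}, {"x": 0, "y": 0.001, "z": 0.111, "yaw": 0, "fingers": 0}, {"x": 0, "y": 0.001, "z": 0.111, "yaw": 0, "fingers": 0}])

```text
time: 17.65
eef_pos: [0.5989, 0.0116, 0.0055]
tcp_rot: [-0.068, 0.998, 0.0, -0.002]
contact_force: [-0.4, 1.2, 0.2]
opening: 1.005
finger_force: 0.0
```

Emit:
move_arm(plan=[{"x": 0, "y": 0, "z": 0, "yaw": 0, "fingers": 0.5}, {"x": 0, "y": 0, "z": 0, "yaw": 0, "fingers": 0.5}, {"x": 0, "y": 0, "z": 0, "yaw": 0, "fingers": 0.5}, {"x": 0, "y": 0, "z": 0, "yaw": 0, "fingers": 0.5}, {"x": 0, "y": 0, "z": 0, "yaw": 0, "fingers": 0.5}], force=20)

```text
time: 18.15
eef_pos: [0.6021, 0.0113, 0.0095]
tcp_rot: [-0.068, 0.998, -0.0, 0.002]
contact_force: [-1.0, 0.2, 6.8]
opening: 0.658
finger_force: 21.0
```

Emit:
move_arm(plan=[{"x": 0, "y": 0, "z": -0.02, "yaw": 0, "fingers": 0.5}, {"x": 0, "y": 0, "z": -0.05, "yaw": 0, "fingers": 0.5}, {"x": 0, "y": 0, "z": -0.09, "yaw": 0, "fingers": 0.5}, {"x": 0, "y": 0, "z": -0.12, "yaw": 0, "fingers": 0.5}, {"x": 0, "y": 0, "z": -0.13, "yaw": 0, "fingers": 0.5}])

```text
time: 18.65
eef_pos: [0.6027, 0.0112, 0.1416]
tcp_rot: [-0.068, 0.998, -0.001, 0.004]
contact_force: [0.8, 0.2, -1.0]
opening: 0.654
finger_force: 21.6
```

```bash
python3 - <<'E'
from h import *
to_tool([.601,.0103,.150],97.75);print(ctrl.get_state()["finger_force"])
E
```

```text
t 18.65 tcp [0.6027 0.0112 0.1416] y az 97.74875946386629 q [-0.1496  0.2137  1.8365  0.0001  1.0841 -1.8556] F [ 0.7547  0.1682 -1.036 ] open 0.6539144063659571
shift [ 0.0017 -0.0007 -0.0084] yaw -2.1651440023153646e-05
21.615188550786115
```

Emit:
move_arm(plan=[{"x": 0, "y": 0, "z": 0.012, "yaw": 0, "fingers": 0.36}, {"x": 0, "y": 0, "z": 0.025, "yaw": 0, "fingers": 0.35}, {"x": 0, "y": 0, "z": 0.025, "yaw": 0, "fingers": 0.345}, {"x": 0, "y": 0, "z": 0.025, "yaw": 0, "fingers": 0.342}])

```text
time: 19.05
eef_pos: [0.5984, 0.0118, 0.1087]
tcp_rot: [-0.067, 0.998, 0.001, -0.003]
contact_force: [0.2, -0.1, -0.1]
opening: 0.658
finger_force: 18.8
```

Emit:
move_arm(plan=[{"x": 0, "y": 0, "z": 0, "yaw": 0, "fingers": 0.34}, {"x": 0, "y": 0, "z": 0, "yaw": 0, "fingers": 0.338}, {"x": 0, "y": 0, "z": 0, "yaw": 0, "fingers": 0.337}])

```text
time: 19.35
eef_pos: [0.6008, 0.0115, 0.1126]
tcp_rot: [-0.068, 0.998, -0.0, 0.0]
contact_force: [-0.1, 0.9, -0.9]
opening: 0.666
finger_force: 11.0
```

```bash
python3 - <<'E'
from h import *
tilt()
E
```

```text
pivot px [296.3699 162.1274] low [326.9091 178.7273] [(155, np.float64(305.0), np.float64(311.0)), (161, np.float64(304.0), np.float64(339.0)), (167, np.float64(304.0), np.float64(352.0)), (173, np.float64(303.0), np.float64(352.0)), (179, np.float64(314.0), np.float64(335.0))]
20 mouth [345.9034 176.3132] shoulder [329.6259 171.6515]
30 mouth [341.4633 182.9098] shoulder [326.7451 176.1266]
40 mouth [335.7916 188.7749] shoulder [323.003  180.1303]
50 mouth [329.0732 193.7705] shoulder [318.5198 183.5593]
60 mouth [321.5079 197.7858] shoulder [313.4304 186.3279]
70 mouth [313.3051 200.7362] shoulder [307.8806 188.3694]
80 mouth [304.6805 202.5618] shoulder [302.0238 189.6358]
90 mouth [295.853  203.2269] shoulder [296.0181 190.0977]
100 mouth [287.0425 202.7185] shoulder [290.0238 189.7447]
110 mouth [278.4687 201.0465] shoulder [284.2006 188.5848]
120 mouth [270.3489 198.2438] shoulder [278.7057 186.6447]
```

Emit:
move_arm(plan=[{"x": 0, "y": 0, "z": 0, "yaw": 0, "fingers": 0.336}, {"x": 0, "y": 0, "z": 0, "yaw": 0, "fingers": 0.335}, {"x": 0, "y": 0, "z": 0, "yaw": 0, "fingers": 0.334}, {"x": 0, "y": 0, "z": 0, "yaw": 0, "fingers": 0.333}, {"x": 0, "y": 0, "z": 0, "yaw": 0, "fingers": 0.333}])

```text
time: 19.9
eef_pos: [0.6005, 0.0115, 0.1124]
tcp_rot: [-0.068, 0.998, 0.0, 0.0]
contact_force: [-0.4, 0.7, -1.1]
opening: 0.669
finger_force: 6.8
```

Emit:
move_arm(plan=[{"x": 0, "y": 0, "z": 0, "yaw": 0, "fingers": 0.3325}, {"x": 0, "y": 0, "z": 0, "yaw": 0, "fingers": 0.332}, {"x": 0, "y": 0, "z": 0, "yaw": 0, "fingers": 0.3315}])

```text
time: 20.2
eef_pos: [0.6005, 0.0115, 0.1123]
tcp_rot: [-0.068, 0.998, -0.0, -0.0]
contact_force: [-0.6, -0.5, -0.6]
opening: 0.669
finger_force: 5.1
```

```bash
python3 - <<'E'
from h import *
tilt()
E
```

```text
pivot px [296.4927 162.235 ] low [313.5833 209.4167] [(153, np.float64(290.0), np.float64(290.0)), (159, np.float64(280.0), np.float64(292.0)), (165, np.float64(279.0), np.float64(306.0)), (171, np.float64(283.0), np.float64(309.0)), (177, np.float64(287.0), np.float64(312.0)), (183, np.float64(290.0), np.float64(315.0)), (189, np.float64(294.0), np.float64(318.0)), (195, np.float64(297.0), np.float64(318.0)), (201, np.float64(302.0), np.float64(321.0)), (207, np.float64(308.0), np.float64(320.0))]
20 mouth [346.0188 176.4172] shoulder [329.7437 171.7567]
30 mouth [341.5779 183.0121] shoulder [326.8624 176.2306]
40 mouth [335.9057 188.8758] shoulder [323.1199 180.2334]
50 mouth [329.1871 193.8701] shoulder [318.6365 183.6614]
60 mouth [321.6218 197.8844] shoulder [313.5471 186.4293]
70 mouth [313.4192 200.834 ] shoulder [307.9975 188.4703]
80 mouth [304.7951 202.6592] shoulder [302.141  189.7364]
90 mouth [295.9683 203.3241] shoulder [296.1358 190.1982]
100 mouth [287.1587 202.8158] shoulder [290.1421 189.8453]
110 mouth [278.5861 201.1442] shoulder [284.3197 188.6856]
120 mouth [270.4675 198.3422] shoulder [278.8257 186.7461]
```

Emit:
move_arm(plan=[{"x": 0, "y": 0, "z": 0, "yaw": 0, "fingers": 0.331}, {"x": 0, "y": 0, "z": 0, "yaw": 0, "fingers": 0.3308}, {"x": 0, "y": 0, "z": 0, "yaw": 0, "fingers": 0.3308}, {"x": 0, "y": 0, "z": 0, "yaw": 0, "fingers": 0.34}, {"x": 0, "y": 0, "z": 0, "yaw": 0, "fingers": 0.34}])

```text
time: 20.75
eef_pos: [0.6005, 0.0115, 0.1123]
tcp_rot: [-0.068, 0.998, -0.0, -0.0]
contact_force: [0.3, -0.7, -0.7]
opening: 0.667
finger_force: 13.9
```

```bash
python3 - <<'E'
from h import *
tilt();print(ctrl.get_state()["finger_force"])
E
```

```text
pivot px [296.4991 162.2399] low [314.5  209.25] [(153, np.float64(290.0), np.float64(290.0)), (159, np.float64(280.0), np.float64(292.0)), (165, np.float64(279.0), np.float64(306.0)), (171, np.float64(283.0), np.float64(309.0)), (177, np.float64(287.0), np.float64(312.0)), (183, np.float64(290.0), np.float64(316.0)), (189, np.float64(294.0), np.float64(318.0)), (195, np.float64(298.0), np.float64(318.0)), (201, np.float64(303.0), np.float64(322.0)), (207, np.float64(308.0), np.float64(321.0))]
20 mouth [346.0259 176.4222] shoulder [329.7506 171.7617]
30 mouth [341.5849 183.0172] shoulder [326.8692 176.2356]
40 mouth [335.9126 188.8809] shoulder [323.1266 180.2384]
50 mouth [329.1938 193.8753] shoulder [318.6431 183.6665]
60 mouth [321.6282 197.8897] shoulder [313.5536 186.4345]
70 mouth [313.4255 200.8393] shoulder [308.0038 188.4755]
80 mouth [304.8012 202.6645] shoulder [302.1472 189.7416]
90 mouth [295.9742 203.3294] shoulder [296.1419 190.2034]
100 mouth [287.1645 202.8211] shoulder [290.1481 189.8505]
110 mouth [278.5917 201.1495] shoulder [284.3256 188.6908]
120 mouth [270.473  198.3475] shoulder [278.8315 186.7512]
13.90604941847414
```

Emit:
move_arm(plan=[{"x": 0, "y": 0, "z": 0.003, "yaw": 0, "fingers": 0.34}, {"x": 0, "y": 0, "z": 0.006, "yaw": 0, "fingers": 0.34}, {"x": 0, "y": 0, "z": 0.008, "yaw": 0, "fingers": 0.34}])

```text
time: 21.1
eef_pos: [0.6046, 0.0113, 0.1083]
tcp_rot: [-0.067, 0.998, -0.001, 0.005]
contact_force: [3.2, 0.2, 10.8]
opening: 0.663
finger_force: 12.0
```

Emit:
move_arm(plan=[{"x": 0, "y": 0, "z": 0.002, "yaw": 0, "fingers": 0.34}, {"x": 0, "y": 0, "z": 0.003, "yaw": 0, "fingers": 0.34}])

```text
time: 21.3
eef_pos: [0.6065, 0.011, 0.1072]
tcp_rot: [-0.067, 0.998, -0.001, 0.008]
contact_force: [5.2, 0.4, 12.0]
opening: 0.665
finger_force: 10.0
```

Emit:
move_arm(plan=[{"x": 0, "y": 0, "z": 0.002, "yaw": 0, "fingers": 0.34}, {"x": 0, "y": 0, "z": 0.003, "yaw": 0, "fingers": 0.34}])

```text
time: 21.5
eef_pos: [0.6045, 0.0111, 0.1024]
tcp_rot: [-0.067, 0.998, -0.001, 0.005]
contact_force: [0.9, 0.7, 2.6]
opening: 0.661
finger_force: 1.5
```

Emit:
move_arm(plan=[{"x": 0, "y": 0, "z": -0.001, "yaw": 0, "fingers": 0.5}, {"x": 0, "y": 0, "z": -0.002, "yaw": 0, "fingers": 0.5}, {"x": 0, "y": 0, "z": -0.002, "yaw": 0, "fingers": 0.5}])

```text
time: 21.8
eef_pos: [0.603, 0.0112, 0.1027]
tcp_rot: [-0.068, 0.998, -0.001, 0.003]
contact_force: [2.2, -0.5, 7.1]
opening: 0.648
finger_force: 20.1
```

```bash
python3 - <<'E'
from h import *
tilt();s=ctrl.get_state();print(s["finger_force"],s["contact_force"],s["opening"])
b=ctrl.read_camera("side")[:,:,::-1];cv2.imwrite("pics/si5.png",b);cv2.imwrite("pics/sc5.png",ctrl.read_camera("scene")[:,:,::-1])
E
```

```text
pivot px [295.3721 165.5626] low [313.0909 210.2727] [(154, np.float64(288.0), np.float64(289.0)), (160, np.float64(278.0), np.float64(290.0)), (166, np.float64(276.0), np.float64(304.0)), (172, np.float64(280.0), np.float64(307.0)), (178, np.float64(284.0), np.float64(311.0)), (184, np.float64(288.0), np.float64(314.0)), (190, np.float64(292.0), np.float64(317.0)), (196, np.float64(296.0), np.float64(318.0)), (202, np.float64(302.0), np.float64(322.0)), (208, np.float64(308.0), np.float64(320.0))]
20 mouth [344.6494 179.597 ] shoulder [328.4548 174.9847]
30 mouth [340.2464 186.1243] shoulder [325.598  179.4123]
40 mouth [334.6167 191.9284] shoulder [321.8836 183.3739]
50 mouth [327.944  196.8725] shoulder [317.4311 186.7669]
60 mouth [320.4267 200.8466] shoulder [312.3744 189.5067]
70 mouth [312.2731 203.7669] shoulder [306.8584 191.527 ]
80 mouth [303.6978 205.5741] shoulder [301.0357 192.7802]
90 mouth [294.9187 206.2324] shoulder [295.0636 193.2374]
100 mouth [286.1548 205.7291] shoulder [289.1016 192.888 ]
110 mouth [277.6249 204.074 ] shoulder [283.3088 191.74  ]
120 mouth [269.5453 201.2997] shoulder [277.8415 189.8201]
20.112844600807875 [2.2419 0.337  5.8692] 0.6410893801902727
```

Emit:
move_arm(plan=[{"x": 0.006, "y": 0, "z": -0.001, "yaw": 0, "fingers": 0.5}, {"x": 0.012, "y": 0, "z": -0.002, "yaw": 0, "fingers": 0.5}, {"x": 0.018, "y": 0, "z": -0.003, "yaw": 0, "fingers": 0.5}, {"x": 0.024, "y": 0, "z": -0.003, "yaw": 0, "fingers": 0.5}])

```text
time: 22.35
eef_pos: [0.5801, 0.0077, 0.1067]
tcp_rot: [-0.067, 0.998, -0.001, 0.005]
contact_force: [2.1, 0.2, 10.0]
opening: 0.645
finger_force: 18.6
```

```bash
python3 - <<'E'
from h import *
tilt();s=ctrl.get_state();print(s["finger_force"],s["contact_force"],s["opening"])
E
```

```text
pivot px [305.7701 163.9084] low [315. 211.] [(152, np.float64(297.0), np.float64(300.0)), (158, np.float64(288.0), np.float64(301.0)), (164, np.float64(287.0), np.float64(301.0)), (170, np.float64(290.0), np.float64(314.0)), (176, np.float64(293.0), np.float64(316.0)), (182, np.float64(295.0), np.float64(318.0)), (188, np.float64(297.0), np.float64(321.0)), (194, np.float64(300.0), np.float64(321.0)), (200, np.float64(304.0), np.float64(321.0)), (206, np.float64(308.0), np.float64(323.0)), (212, np.float64(313.0), np.float64(315.0))]
20 mouth [354.9304 178.0064] shoulder [338.7747 173.3733]
30 mouth [350.4156 184.563 ] shoulder [335.8425 177.8209]
40 mouth [344.6831 190.3928] shoulder [332.0584 181.8003]
50 mouth [337.9193 195.3586] shoulder [327.5435 185.2084]
60 mouth [330.3245 199.3502] shoulder [322.4336 187.9604]
70 mouth [322.109  202.2832] shoulder [316.8747 189.9896]
80 mouth [313.4884 204.0982] shoulder [311.0206 191.2484]
90 mouth [304.6815 204.7594] shoulder [305.0293 191.7076]
100 mouth [295.9081 204.2539] shoulder [299.0607 191.3567]
110 mouth [287.3869 202.5917] shoulder [293.274  190.2037]
120 mouth [279.3343 199.8054] shoulder [287.8255 188.2753]
18.7303861608234 [2.8819 0.694  9.2957] 0.6431090983111606
```

It works: the mouth rim stays put and the bottle is rotating up, at about 73° now. I'll continue.

Emit:
move_arm(plan=[{"x": 0.006, "y": 0, "z": -0.002, "yaw": 0, "fingers": 0.5}, {"x": 0.012, "y": 0, "z": -0.002, "yaw": 0, "fingers": 0.5}, {"x": 0.018, "y": 0, "z": -0.002, "yaw": 0, "fingers": 0.5}, {"x": 0.024, "y": 0, "z": -0.001, "yaw": 0, "fingers": 0.5}])

```text
time: 22.8
eef_pos: [0.5545, 0.004, 0.1064]
tcp_rot: [-0.068, 0.998, -0.001, 0.002]
contact_force: [1.1, -2.6, 8.9]
opening: 0.628
finger_force: 17.9
```

```bash
python3 - <<'E'
from h import *
tilt();s=ctrl.get_state();print(s["finger_force"],s["contact_force"],s["opening"])
E
```

```text
pivot px [317.3432 163.8488] low [316. 212.] [(151, np.float64(308.0), np.float64(312.0)), (157, np.float64(299.0), np.float64(312.0)), (163, np.float64(298.0), np.float64(313.0)), (169, np.float64(300.0), np.float64(313.0)), (175, np.float64(301.0), np.float64(313.0)), (181, np.float64(302.0), np.float64(324.0)), (187, np.float64(303.0), np.float64(325.0)), (193, np.float64(304.0), np.float64(325.0)), (199, np.float64(306.0), np.float64(324.0)), (205, np.float64(309.0), np.float64(324.0)), (211, np.float64(310.0), np.float64(322.0))]
20 mouth [366.2541 177.9462] shoulder [350.1804 173.3133]
30 mouth [361.6266 184.5026] shoulder [347.1717 177.7608]
40 mouth [355.7942 190.3322] shoulder [343.3192 181.74  ]
50 mouth [348.9453 195.2979] shoulder [338.746 185.148]
60 mouth [341.2825 199.2893] shoulder [333.5891 187.8999]
70 mouth [333.0171 202.2223] shoulder [327.9959 189.9291]
80 mouth [324.3662 204.0372] shoulder [322.1207 191.1878]
90 mouth [315.5489 204.6984] shoulder [316.1222 191.647 ]
100 mouth [306.7852 204.1929] shoulder [310.1603 191.2961]
110 mouth [298.2937 202.5307] shoulder [304.3942 190.1431]
120 mouth [290.2901 199.7445] shoulder [298.9796 188.2148]
18.002114675327903 [ 0.9514 -1.6253 10.3293] 0.620974854854921
```

Emit:
move_arm(plan=[{"x": 0.003, "y": 0, "z": 0, "yaw": 0, "fingers": 0.5}, {"x": 0.006, "y": 0, "z": 0.0005, "yaw": 0, "fingers": 0.5}, {"x": 0.008, "y": 0, "z": 0.001, "yaw": 0, "fingers": 0.5}, {"x": 0.008, "y": 0, "z": 0.001, "yaw": 0, "fingers": 0.5}])

```text
time: 23.25
eef_pos: [0.5461, 0.0035, 0.1054]
tcp_rot: [-0.067, 0.998, -0.001, 0.001]
contact_force: [0.8, -0.3, 9.6]
opening: 0.613
finger_force: 18.0
```

```bash
python3 - <<'E'
from h import *
tilt();s=ctrl.get_state();print(s["finger_force"],s["contact_force"],s["opening"])
b=ctrl.read_camera("side")[:,:,::-1];w=ctrl.read_camera("wrist")[:,:,::-1];a=ctrl.read_camera("scene")[:,:,::-1]
cv2.imwrite("pics/v5.png",np.hstack([cv2.resize(w,(400,300)),cv2.resize(a[110:270,200:330],(190,300)),cv2.resize(b[110:250,250:360],(210,300))]))
E
```

```text
pivot px [321.1371 164.3587] low [316.5    212.3333] [(151, np.float64(312.0), np.float64(316.0)), (157, np.float64(302.0), np.float64(316.0)), (163, np.float64(302.0), np.float64(317.0)), (169, np.float64(303.0), np.float64(317.0)), (175, np.float64(303.0), np.float64(317.0)), (181, np.float64(304.0), np.float64(317.0)), (187, np.float64(304.0), np.float64(326.0)), (193, np.float64(305.0), np.float64(326.0)), (199, np.float64(307.0), np.float64(325.0)), (205, np.float64(310.0), np.float64(324.0)), (211, np.float64(311.0), np.float64(322.0))]
20 mouth [369.9617 178.4436] shoulder [353.9163 173.8148]
30 mouth [365.2977 184.994 ] shoulder [350.8828 178.2582]
40 mouth [359.4331 190.8185] shoulder [347.0084 182.2339]
50 mouth [352.557  195.7798] shoulder [342.4165 185.6389]
60 mouth [344.8725 199.7677] shoulder [337.2447 188.3883]
70 mouth [336.5917 202.698 ] shoulder [331.6407 190.4157]
80 mouth [327.9315 204.5114] shoulder [325.7591 191.6733]
90 mouth [319.1116 205.1719] shoulder [319.7587 192.1321]
100 mouth [310.3518 204.6669] shoulder [313.7996 191.7815]
110 mouth [301.8708 203.0062] shoulder [308.0407 190.6295]
120 mouth [293.884  200.2224] shoulder [302.6378 188.7029]
18.060688093537465 [ 0.3602 -0.6404 10.2157] 0.612555534005301
```

View pics/v5.png

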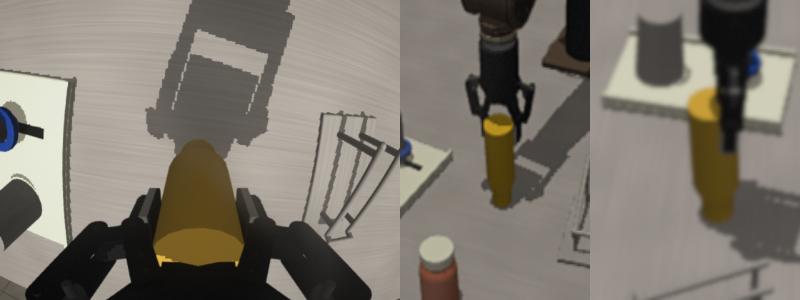

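The bottle stands almost upright, mouth down on the table, with the pads about 13 mm off its axis toward the robot. I'll relieve the press, open gently so it settles on its mouth, and regrip centred.

Emit:
move_arm(plan=[{"x": 0.003, "y": 0, "z": -0.0005, "yaw": 0, "fingers": 0.5}, {"x": 0.005, "y": 0, "z": -0.001, "yaw": 0, "fingers": 0.5}, {"x": 0.005, "y": 0, "z": -0.001, "yaw": 0, "fingers": 0.39}, {"x": 0.005, "y": 0, "z": -0.001, "yaw": 0, "fingers": 0.375}, {"x": 0.005, "y": 0, "z": -0.001, "yaw": 0, "fingers": 0.365}])

```text
time: 23.95
eef_pos: [0.5386, 0.0036, 0.1029]
tcp_rot: [-0.068, 0.998, 0.001, -0.002]
contact_force: [0.2, -0.5, 0.5]
opening: 0.636
finger_force: 0.1
```

Emit:
move_arm(plan=[{"x": 0, "y": 0, "z": 0, "yaw": 0, "fingers": 0.35}, {"x": 0, "y": 0, "z": 0, "yaw": 0, "fingers": 0.33}, {"x": 0, "y": 0, "z": 0, "yaw": 0, "fingers": 0.3}, {"x": 0, "y": 0, "z": 0, "yaw": 0, "fingers": 0.2}, {"x": 0, "y": 0, "z": 0, "yaw": 0, "fingers": 0}])

```text
time: 24.45
eef_pos: [0.5401, 0.0033, 0.1043]
tcp_rot: [-0.068, 0.998, 0.0, -0.0]
contact_force: [-0.0, -0.8, 0.1]
opening: 0.942
finger_force: 0.0
```

```bash
python3 - <<'E'
from h import *
tilt();s=ctrl.get_state();print(s["finger_force"],s["contact_force"],s["opening"])
w=ctrl.read_camera("wrist")[:,:,::-1].copy();cv2.imwrite("pics/w6.png",w);c,m=blob(w,(15,90,30),(34,255,255));print(c.min(0),c.max(0))
E
```

```text
pivot px [323.8198 164.8845] low [317.     212.3846] [(151, np.float64(316.0), np.float64(319.0)), (157, np.float64(307.0), np.float64(318.0)), (163, np.float64(307.0), np.float64(320.0)), (169, np.float64(307.0), np.float64(320.0)), (175, np.float64(307.0), np.float64(320.0)), (181, np.float64(307.0), np.float64(320.0)), (187, np.float64(306.0), np.float64(328.0)), (193, np.float64(306.0), np.float64(328.0)), (199, np.float64(309.0), np.float64(326.0)), (205, np.float64(310.0), np.float64(324.0)), (211, np.float64(311.0), np.float64(323.0))]
20 mouth [372.5812 178.9563] shoulder [356.5565 174.3318]
30 mouth [367.8917 185.5008] shoulder [353.5057 178.7712]
40 mouth [362.0045 191.3199] shoulder [349.6158 182.7432]
50 mouth [355.1095 196.2766] shoulder [345.011 186.145]
60 mouth [347.4101 200.2609] shoulder [339.8288 188.8919]
70 mouth [339.1186 203.1885] shoulder [334.2175 190.9174]
80 mouth [330.4524 205.0002] shoulder [328.3317 192.1739]
90 mouth [321.631  205.6601] shoulder [322.3303 192.6322]
100 mouth [312.8744 205.1556] shoulder [316.3734 192.2819]
110 mouth [304.4012 203.4964] shoulder [310.6199 191.1311]
120 mouth [296.4267 200.7151] shoulder [305.2254 189.2062]
0.0 [-0.2294 -0.3806  0.0048] 0.9959359589812634
[204. 203.] [342. 376.]
```

The bottle is standing vertically, mouth down on the table (side centreline at column 317 at both rows 187 and 211). Its axis is about 15 mm ahead of the pads. I'll shift forward, lower a little and grip firmly.

Emit:
move_arm(plan=[{"x": -0.005, "y": 0, "z": 0.002, "yaw": 0, "fingers": 0}, {"x": -0.01, "y": 0, "z": 0.005, "yaw": 0, "fingers": 0}, {"x": -0.0145, "y": 0, "z": 0.008, "yaw": 0, "fingers": 0}, {"x": -0.0145, "y": 0, "z": 0.008, "yaw": 0, "fingers": 0}])

```text
time: 24.95
eef_pos: [0.5547, 0.0053, 0.0957]
tcp_rot: [-0.068, 0.998, 0.0, -0.0]
contact_force: [-0.9, 0.3, -0.1]
opening: 1.001
finger_force: 0.0
```

```bash
python3 - <<'E'
from h import *
s=ctrl.get_state();print(s["time"],s["eef_pos"],s["contact_force"])
im=ctrl.read_camera("side")[:,:,::-1].copy();c,m=blob(im,*Y)
for v in range(186,213,4):
    u=c[np.abs(c[:,1]-v)<.6][:,0];print(v,u.min(),u.max())
P=s["eef_pos"]
for dx in(-.005,0,.005):print(dx,[proj("side",[P[0]+dx,P[1]+dx*.135,z]) for z in(.0,.03,.06)])
E
```

```text
24.95 [0.5547 0.0053 0.0957] [-0.9224  0.3255 -0.1256]
186 306.0 328.0
190 306.0 328.0
194 307.0 328.0
198 308.0 327.0
202 310.0 324.0
206 310.0 324.0
210 310.0 323.0
-0.005 [array([317.3429, 209.2881]), array([317.7956, 199.6803]), array([318.2625, 189.7722])]
0 [array([315.2293, 209.3064]), array([315.6495, 199.6992]), array([316.0828, 189.7917])]
0.005 [array([313.1158, 209.3246]), array([313.5035, 199.7181]), array([313.9032, 189.8112])]
```

Emit:
move_arm(plan=[{"x": 0.003, "y": 0, "z": 0, "yaw": 0, "fingers": 0}, {"x": 0.003, "y": 0, "z": 0, "yaw": 0, "fingers": 0.5}, {"x": 0.003, "y": 0, "z": 0, "yaw": 0, "fingers": 0.5}, {"x": 0.003, "y": 0, "z": 0, "yaw": 0, "fingers": 0.5}, {"x": 0.003, "y": 0, "z": 0, "yaw": 0, "fingers": 0.5}], force=40)

```text
time: 25.5
eef_pos: [0.5519, 0.0048, 0.097]
tcp_rot: [-0.067, 0.998, -0.0, 0.001]
contact_force: [-0.3, 0.5, 3.0]
opening: 0.659
finger_force: 38.8
```

Emit:
move_arm(plan=[{"x": 0, "y": 0, "z": 0, "yaw": 0, "fingers": 0.5}, {"x": 0, "y": 0, "z": -0.015, "yaw": 0, "fingers": 0.5}, {"x": 0, "y": 0, "z": -0.04, "yaw": 0, "fingers": 0.5}, {"x": 0, "y": 0, "z": -0.08, "yaw": 0, "fingers": 0.5}, {"x": 0, "y": 0, "z": -0.12, "yaw": 0, "fingers": 0.5}])

```text
time: 26.0
eef_pos: [0.5505, 0.005, 0.2171]
tcp_rot: [-0.068, 0.998, 0.0, -0.001]
contact_force: [0.5, 0.5, -0.8]
opening: 0.659
finger_force: 38.9
```

Emit:
move_arm(plan=[{"x": 0, "y": 0, "z": -0.025, "yaw": 0, "fingers": 0.5}, {"x": 0, "y": 0, "z": -0.025, "yaw": 0, "fingers": 0.5}])

```text
time: 26.2
eef_pos: [0.5537, 0.0044, 0.2472]
tcp_rot: [-0.068, 0.998, -0.001, 0.005]
contact_force: [-0.2, -0.7, -1.3]
opening: 0.657
finger_force: 38.9
```

```bash
python3 - <<'E'
from h import *
to_tool([.5405,-.243,.24]);s=ctrl.get_state();print(s["finger_force"],s["opening"])
im=ctrl.read_camera("side")[:,:,::-1].copy();c,m=blob(im,*Y);P=s["eef_pos"]
for v in range(int(c[:,1].min()),int(c[:,1].max()),5):
    u=c[np.abs(c[:,1]-v)<.6][:,0];print(v,u.min(),u.max())
print([proj("side",[P[0],P[1],z]) for z in(P[2]+.05,P[2],P[2]-.1)])
w=ctrl.read_camera("wrist")[:,:,::-1].copy();cv2.imwrite("pics/w7.png",w);c,m=blob(w,*B);print("wcollar",c.min(0),c.max(0),axis(c)[0])
for n in("scene","side"):
    i=ctrl.read_camera(n)[:,:,::-1].copy();cv2.imwrite(f"pics/{n}7.png",i)
    c,_=blob(i,*B);print(n,c.min(0),c.max(0))
E
```

```text
t 26.2 tcp [0.5537 0.0044 0.2472] y az 97.75442462549945 q [-0.1752  0.0012  1.8659 -0.0001  1.2647 -1.8813] F [-0.2452 -0.6975 -1.2753] open 0.6572300698394843
shift [ 0.0466 -0.2434  0.0075] yaw None
38.93762638396311 0.6572300698394843
92 314.0 314.0
97 307.0 332.0
102 308.0 333.0
107 308.0 332.0
112 307.0 332.0
117 307.0 332.0
122 307.0 332.0
127 307.0 331.0
132 307.0 331.0
137 307.0 331.0
142 308.0 329.0
147 310.0 327.0
152 311.0 325.0
157 311.0 325.0
[array([320.5731,  98.8547]), array([319.6311, 120.0518]), array([317.9015, 158.9771])]
wcollar [ 61. 126.] [ 95. 169.] [ 82.0266 146.2528]
scene [190. 185.] [206. 192.]
side [334. 134.] [338. 143.]
```

Emit:
move_arm(plan=[{"x": 0.007, "y": -0.04, "z": 0, "yaw": 0, "fingers": 0.5}, {"x": 0.014, "y": -0.08, "z": 0, "yaw": 0, "fingers": 0.5}, {"x": 0.022, "y": -0.12, "z": 0, "yaw": 0, "fingers": 0.5}, {"x": 0.028, "y": -0.15, "z": 0, "yaw": 0, "fingers": 0.5}, {"x": 0.028, "y": -0.15, "z": 0, "yaw": 0, "fingers": 0.5}])

```text
time: 26.9
eef_pos: [0.5426, -0.1506, 0.2387]
tcp_rot: [-0.065, 0.998, 0.001, -0.002]
contact_force: [0.0, 0.7, -0.3]
opening: 0.66
finger_force: 39.1
```

```bash
python3 - <<'E'
from h import *
s=ctrl.get_state();w=ctrl.read_camera("wrist")[:,:,::-1].copy();cv2.imwrite("pics/w8.png",w);c,m=blob(w,*B);print("wcollar",c.min(0),c.max(0),axis(c)[0])
def pz(uv,z):
    o,d=wray(uv,s);return o+d*(z-o[2])/d[2]
# collar ring outline at z~.036 : project contour then fit enclosing circle
P=np.array([pz(u,.039)[:2] for u in c]);(x,y),r=cv2.minEnclosingCircle((P*1000).astype(np.float32));print("collar",x,y,r)
to_tool([.5405,-.243,.24])
E
```

```text
wcollar [168. 145.] [215. 194.] [196.208  167.9782]
collar 540.9727783203125 -245.5728302001953 27.826324462890625
t 26.95 tcp [ 0.5427 -0.1487  0.2388] y az 97.5577741885136 q [-0.4478  0.0363  1.8457  0.0002  1.2642 -2.1506] F [-0.6119 -0.0026 -2.4127] open 0.6563731442075276
shift [ 0.0146 -0.0932 -0.0014] yaw None
```

Emit:
move_arm(plan=[{"x": 0.006, "y": -0.035, "z": 0, "yaw": 0, "fingers": 0.5}, {"x": 0.011, "y": -0.07, "z": 0, "yaw": 0, "fingers": 0.5}, {"x": 0.0146, "y": -0.0945, "z": 0, "yaw": 0, "fingers": 0.5}, {"x": 0.0146, "y": -0.0945, "z": 0, "yaw": 0, "fingers": 0.5}, {"x": 0.0146, "y": -0.0945, "z": 0, "yaw": 0, "fingers": 0.5}])

```text
time: 27.45
eef_pos: [0.5419, -0.242, 0.2398]
tcp_rot: [-0.068, 0.998, 0.001, -0.001]
contact_force: [-0.1, -0.0, -1.9]
opening: 0.653
finger_force: 39.3
```

```bash
python3 - <<'E'
from h import *
to_tool([.541,-.2445,.21]);s=ctrl.get_state();P=s["eef_pos"]
for n in("scene","side"):
    i=ctrl.read_camera(n)[:,:,::-1].copy();cv2.imwrite(f"pics/{n}9.png",i);c,_=blob(i,*Y)
    v=c[:,1].max();q=c[c[:,1]>v-6];print(n,"low",v,[ (q[q[:,1]==k][:,0].min(),q[q[:,1]==k][:,0].max()) for k in(v-4,v-2)],"exp mouth",proj(n,[P[0],P[1],P[2]-.097]))
    c,_=blob(i,*B);print("collar",c.min(0),c.max(0))
E
```

```text
t 27.45 tcp [ 0.5419 -0.242   0.2398] y az 97.7491292925982 q [-0.5912  0.1034  1.7728  0.0008  1.2685 -2.2975] F [-0.1073 -0.0424 -1.856 ] open 0.6533554620693981
shift [ 0.0011 -0.0025  0.0298] yaw None
scene low 162.0 [(np.float64(190.0), np.float64(201.0)), (np.float64(190.0), np.float64(200.0))] exp mouth [195.1943 159.1592]
collar [190. 186.] [206. 193.]
side low 106.0 [(np.float64(324.0), np.float64(337.0)), (np.float64(324.0), np.float64(336.0))] exp mouth [330.0943 104.4656]
collar [320. 134.] [338. 146.]
```

Emit:
move_arm(plan=[{"x": 0, "y": 0, "z": 0.01, "yaw": 0, "fingers": 0.5}, {"x": 0, "y": 0, "z": 0.022, "yaw": 0, "fingers": 0.5}, {"x": 0, "y": 0, "z": 0.034, "yaw": 0, "fingers": 0.5}, {"x": 0, "y": 0, "z": 0.044, "yaw": 0, "fingers": 0.5}, {"x": 0, "y": 0, "z": 0.05, "yaw": 0, "fingers": 0.5}])

```text
time: 28.05
eef_pos: [0.5417, -0.2433, 0.1897]
tcp_rot: [-0.068, 0.998, -0.0, -0.001]
contact_force: [-0.8, -1.6, -0.1]
opening: 0.66
finger_force: 39.4
```

```bash
python3 - <<'E'
from h import *
to_tool([.541,-.2445,.15]);s=ctrl.get_state();P=s["eef_pos"];print(s["wrist_torque"])
for n in("scene","side"):
    i=ctrl.read_camera(n)[:,:,::-1].copy();c,_=blob(i,*Y)
    v=c[:,1].max();q=c[c[:,1]>v-6];print(n,"low",v,[ (q[q[:,1]==k][:,0].min(),q[q[:,1]==k][:,0].max()) for k in(v-4,v-2)],"exp mouth",proj(n,[P[0],P[1],P[2]-.097]))
    c,_=blob(i,*B);print("collar",c.min(0),c.max(0))
E
```

```text
t 28.05 tcp [ 0.5417 -0.2433  0.1897] y az 97.7689286845568 q [-0.5924  0.1475  1.8186 -0.0015  1.1768 -2.2982] F [-0.8039 -1.6322 -0.0739] open 0.6600499300177697
shift [ 0.0007 -0.0011  0.0397] yaw None
[-0.3242  0.0626 -0.0672]
scene low 176.0 [(np.float64(191.0), np.float64(202.0)), (np.float64(192.0), np.float64(201.0))] exp mouth [196.693  173.2617]
collar [190. 186.] [206. 193.]
side low 124.0 [(np.float64(324.0), np.float64(335.0)), (np.float64(325.0), np.float64(335.0))] exp mouth [329.2328 121.0435]
collar [320. 134.] [338. 146.]
```

Emit:
move_arm(plan=[{"x": 0, "y": -0.0015, "z": 0.01, "yaw": 0, "fingers": 0.5}, {"x": 0, "y": -0.0015, "z": 0.02, "yaw": 0, "fingers": 0.5}, {"x": 0, "y": -0.0015, "z": 0.03, "yaw": 0, "fingers": 0.5}, {"x": 0, "y": -0.0015, "z": 0.038, "yaw": 0, "fingers": 0.5}, {"x": 0, "y": -0.0015, "z": 0.042, "yaw": 0, "fingers": 0.5}])

```text
time: 28.65
eef_pos: [0.5419, -0.2442, 0.1478]
tcp_rot: [-0.068, 0.998, 0.001, -0.001]
contact_force: [0.9, -0.2, -1.7]
opening: 0.658
finger_force: 39.3
```

```bash
python3 - <<'E'
from h import *
to_tool([.541,-.2445,.138]);s=ctrl.get_state();P=s["eef_pos"];print(s["wrist_torque"])
for n in("scene","side"):
    i=ctrl.read_camera(n)[:,:,::-1].copy();c,_=blob(i,*Y)
    v=c[:,1].max();q=c[c[:,1]>v-6];print(n,"low",v,[ (q[q[:,1]==k][:,0].min(),q[q[:,1]==k][:,0].max()) for k in(v-4,v-2)],"exp mouth",proj(n,[P[0],P[1],P[2]-.097]))
    c,_=blob(i,*B);print("collar",c.min(0),c.max(0))
E
```

```text
t 28.65 tcp [ 0.5419 -0.2442  0.1478] y az 97.74354301562948 q [-0.5941  0.1938  1.8476  0.0003  1.1023 -2.3002] F [ 0.9251 -0.1524 -1.7316] open 0.658289977540316
shift [ 0.0009 -0.0002  0.0098] yaw None
[-0.0701  0.0692 -0.0184]
scene low 187.0 [(np.float64(192.0), np.float64(203.0)), (np.float64(193.0), np.float64(203.0))] exp mouth [197.9144 184.7754]
collar [190. 187.] [204. 192.]
side low 137.0 [(np.float64(323.0), np.float64(335.0)), (np.float64(324.0), np.float64(334.0))] exp mouth [328.3821 134.3743]
collar [320. 136.] [338. 146.]
```

Emit:
move_arm(plan=[{"x": 0, "y": 0, "z": 0.003, "yaw": 0, "fingers": 0.5}, {"x": 0, "y": 0, "z": 0.006, "yaw": 0, "fingers": 0.5}, {"x": 0, "y": 0, "z": 0.008, "yaw": 0, "fingers": 0.5}, {"x": 0, "y": 0, "z": 0.01, "yaw": 0, "fingers": 0.5}])

```text
time: 29.15
eef_pos: [0.5425, -0.2448, 0.1394]
tcp_rot: [-0.068, 0.998, -0.0, 0.0]
contact_force: [-0.8, -0.6, -0.7]
opening: 0.66
finger_force: 39.3
```

Emit:
move_arm(plan=[{"x": 0, "y": 0, "z": 0.002, "yaw": 0, "fingers": 0.5}, {"x": 0, "y": 0, "z": 0.004, "yaw": 0, "fingers": 0.5}, {"x": 0, "y": 0, "z": 0.006, "yaw": 0, "fingers": 0.5}])

```text
time: 29.45
eef_pos: [0.5431, -0.2449, 0.1348]
tcp_rot: [-0.067, 0.998, -0.0, 0.001]
contact_force: [-1.3, 1.1, 5.9]
opening: 0.657
finger_force: 39.0
```

Emit:
move_arm(plan=[{"x": 0, "y": 0, "z": 0.002, "yaw": 0, "fingers": 0.5}, {"x": 0, "y": 0, "z": 0.004, "yaw": 0, "fingers": 0.5}, {"x": 0, "y": 0, "z": 0.006, "yaw": 0, "fingers": 0.5}])

```text
time: 29.75
eef_pos: [0.5433, -0.2449, 0.1295]
tcp_rot: [-0.067, 0.998, -0.0, 0.001]
contact_force: [-1.3, -0.4, 6.0]
opening: 0.656
finger_force: 39.0
```

The mouth is on the collar, and it slides at about 6 N. I'll continue gently.

Emit:
move_arm(plan=[{"x": 0, "y": 0, "z": 0.002, "yaw": 0, "fingers": 0.5}, {"x": 0, "y": 0, "z": 0.004, "yaw": 0, "fingers": 0.5}, {"x": 0, "y": 0, "z": 0.006, "yaw": 0, "fingers": 0.5}])

```text
time: 30.05
eef_pos: [0.5433, -0.2449, 0.1235]
tcp_rot: [-0.067, 0.998, -0.0, 0.001]
contact_force: [-1.8, 2.2, 6.9]
opening: 0.658
finger_force: 39.0
```

Emit:
move_arm(plan=[{"x": 0, "y": 0, "z": 0.0015, "yaw": 0, "fingers": 0.5}, {"x": 0, "y": 0, "z": 0.003, "yaw": 0, "fingers": 0.5}, {"x": 0, "y": 0, "z": 0.0045, "yaw": 0, "fingers": 0.5}])

```text
time: 30.35
eef_pos: [0.5437, -0.2451, 0.1197]
tcp_rot: [-0.067, 0.998, -0.0, 0.001]
contact_force: [-2.2, 1.8, 12.9]
opening: 0.657
finger_force: 38.6
```

Emit:
move_arm(plan=[{"x": 0, "y": 0, "z": 0.0015, "yaw": 0, "fingers": 0.5}, {"x": 0, "y": 0, "z": 0.003, "yaw": 0, "fingers": 0.5}])

```text
time: 30.55
eef_pos: [0.5451, -0.2456, 0.1195]
tcp_rot: [-0.067, 0.998, -0.001, 0.003]
contact_force: [-4.3, 2.6, 21.1]
opening: 0.659
finger_force: 38.5
```

Force rises to 21 N with no further travel at TCP 0.1195, so the collar is home. I'll relieve, open and rise straight up.

Emit:
move_arm(plan=[{"x": 0, "y": 0, "z": -0.003, "yaw": 0, "fingers": 0.5}, {"x": 0, "y": 0, "z": -0.0045, "yaw": 0, "fingers": 0.5}, {"x": 0, "y": 0, "z": -0.0045, "yaw": 0, "fingers": 0.3}, {"x": 0, "y": 0, "z": -0.0045, "yaw": 0, "fingers": 0}, {"x": 0, "y": 0, "z": -0.0045, "yaw": 0, "fingers": 0}])

```text
time: 31.05
eef_pos: [0.5419, -0.2444, 0.1174]
tcp_rot: [-0.067, 0.998, 0.0, -0.001]
contact_force: [-0.8, -0.3, 0.2]
opening: 0.99
finger_force: 0.0
```

Emit:
move_arm(plan=[{"x": 0, "y": 0, "z": 0, "yaw": 0, "fingers": 0}, {"x": 0, "y": 0, "z": -0.02, "yaw": 0, "fingers": 0}, {"x": 0, "y": 0, "z": -0.05, "yaw": 0, "fingers": 0}, {"x": 0, "y": 0, "z": -0.09, "yaw": 0, "fingers": 0}, {"x": 0, "y": 0, "z": -0.13, "yaw": 0, "fingers": 0}])

```text
time: 31.55
eef_pos: [0.5419, -0.2444, 0.2487]
tcp_rot: [-0.068, 0.998, 0.001, -0.001]
contact_force: [1.4, -0.3, -0.7]
opening: 1.0
finger_force: 0.0
```

```bash
python3 - <<'E'
from h import *
to_tool([.541,-.2445,.138])
for n in("scene","side"):
    i=ctrl.read_camera(n)[:,:,::-1].copy();cv2.imwrite(f"pics/{n}F.png",i);c,_=blob(i,*Y);print(n,c.min(0),c.max(0))
    for v in range(int(c[:,1].min())+4,int(c[:,1].max()),9):
        u=c[np.abs(c[:,1]-v)<.6][:,0];print(v,u.min(),u.max())
    print("exp top",proj(n,[.542,-.2445,.173]),"exp mouth",proj(n,[.542,-.2445,.023]),"raised",proj(n,[.542,-.2445,.041]))
    c,_=blob(i,*B);print("collar",c.min(0),c.max(0))
E
```

```text
t 31.55 tcp [ 0.5419 -0.2444  0.2487] y az 97.74132558005121 q [-0.5942  0.0984  1.7618  0.0001  1.2832 -2.3002] F [ 1.441  -0.328  -0.6757] open 0.999956565966173
shift [ 0.0008 -0.0001  0.1107] yaw None
scene [184. 147.] [205. 194.]
151 184.0 202.0
160 186.0 203.0
169 187.0 204.0
178 188.0 205.0
187 193.0 203.0
exp top [193.3054 150.242 ] exp mouth [198.7887 192.222 ] raised [198.1599 187.4082]
collar [191. 193.] [205. 197.]
side [320.  88.] [341. 145.]
92 321.0 340.0
101 320.0 341.0
110 320.0 339.0
119 320.0 339.0
128 320.0 338.0
137 323.0 334.0
exp top [330.7104  93.4408] exp mouth [327.8473 142.9701] raised [328.1705 137.3794]
collar [320. 142.] [337. 150.]
```

The bottle stands upright on the peg. Its mouth and top pixels match the heights for a collar that is home (mouth 23 mm, top 173 mm), and the gripper is clear.

```bash
python3 -c "
from plant import ctrl
print(ctrl.sign_off())"
```

```text
the job is handed in; nothing more can be done
None
```

The job is handed in at about 31.7 s of the 51 s: the bottle stands mouth down on the tall peg with the collar pushed home and the gripper clear; it slipped from the grip onto the table twice on the way, and the beaker, jar and tub should be undisturbed, though I did not re-measure them at the end.

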